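Clamp a carton in the ratchet clamp for labelling

ROBOT

A 7-joint arm with a two-finger parallel gripper is mounted at the origin on the work surface. World frame = base frame: x ahead of the robot, y to its left, z up, the work surface at z = 0. Lengths are in m, angles in rad, forces in N, time in s.
With the tool pointing down it reaches from about 0.425 to 0.975 m from the base axis. Payload 16.7 kg.
Tool frame: the origin (TCP) lies between the finger pads; the fingertips stand 8 mm ahead of it and the grasp point (between the pads) lies 11 mm behind it; z points along the fingers, x is the direction in which the jaws open and shut, and the axes are right-handed (so a half turn about z gives the same grasp; the last joint's range is limited). The gripper opens to 85 mm and grips with 20 to 120 N. Pads are 22 mm wide; open, the fingers measure 114 mm over their backs; the gripper's body (76 mm by 85 mm) begins 54 mm behind the grasp point. The pads swing forward as they close: fully open they stand 13 mm farther back than shut.
Start: joints at [1.083, 0.426, 0.074, 1.606, -0.034, 1.111, -0.067], TCP at [0.224, -0.637, 0.239] pointing down, gripper open.
Joint ranges: [-2.85, 2.85], [-0.5, 2.14], [-1.23, 1.37], [0.21, 2.46], [-1.02, 4.16], [0.16, 2.05], [-2.73, 2.73]. Speed limits (rad/s): [1.89, 1.89, 2.39, 2.39, 3.01, 3.01, 3.01].

INTERFACE

Orientations are given as a rotation vector (axis times angle).
In Python, from rig import r, grab_frame, get_calibration gives the robot as it stands.
- The arm moves only by the tool apply_moves, never from a script. Its argument "motion" is a list of rows, each a list of 3 entries, a list of its own where there are three numbers: the shift along the tool's x, y, z in cm, then the turn, a rotation vector about the tool's x, y, z in rad, then the finger opening in cm, from 0 to 8.54. A call has 1 to 10 rows; each row shifts and turns the commanded pose from where the row before left it, along the tool's axes as they then stand; what a row does not reach is not made up. A row lasts 1/10 s, in which the tool goes at most 50 mm and 8.59 degrees, less where a joint would pass 70% of its speed; a pose out of reach is approached as far as the arm can. A call with a gripper value outside its range is refused whole. The fingers move at their own pace and stop on an object; "force" is the grip in N (left out, the last holds). Time passes only in rows, so rows that do not move let the fingers close. It gives the time, the measured TCP pose, the force and the opening at its end, in the units of the state.
- r.observe(): the state, without advancing time (a new reading comes with each control period).
- grab_frame(name): name is "side" or "top"; returns (picture, depth): 420x560x3 uint8, red, green, blue; 420x560 float32, m along the optical axis (not along the pixel's ray), 0 where there is no reading.
- get_calibration(name): a dict with "vertical_fov" (degrees; the focal length in pixels is half the picture's height over the tangent of half this angle, whatever the lens; pixels are square), "cx", "cy" (the principal point, pixels), "R" (3x3) and "t" (3): a world point X has camera coordinates R X + t. Camera axes: x right, y down, z forward; pixel columns grow to the right and rows downward; lengths in m; the calibration is good to about 2 mm. A picture is of the moment at which its call begins. get_calibration takes no time and is no camera call.
- r.finish_job(): hands the job in, once; it reports no verdict.
The state is a dict: "t": time; "joint_pos": joint angles; "joint_velocities": joint speeds; "tau": joint torques, N m; "position": TCP position; "tcp_rot": TCP orientation; "wrist_force": force on the tool from outside, world axes, zero at the start; "moment": the same for the moment, N m; "opening": opening from 0.0 (shut) to 1.0 (fully open).
Only numpy, scipy, OpenCV 4.12 (cv2) and the standard library are available. Lean on these libraries where they do the work, as an engineer would, in place of code of your own. Each camera call takes 0.05 s, during which the arm holds its last target.

TASK

The ratchet clamp on the packing bench was left wound too far closed for the tall carton. Flip its pawl right back out of the toothed wheel, wind the jaw open, stand the tall carton upright and square in the middle of the clamp between jaw and rubber pad, then drop the pawl back into the teeth and click the knob forward until the sprung pad is clearly pushed in but not bottomed, and the pawl holds it there. Leave the other things on the bench where they are.

Things in the scene. Friction and masses are not known exactly. Their poses are not given: they have to be found in the camera images.
- clamp: Grey ratchet clamp fixed to the bench. Origin: on the bench, midway of the jaws; z up, y = clamping direction (moving jaw to pad). Bed plate 130 (x) by 325 mm (y -220 to 105), top 12 mm up; the carton stands on it. Moving jaw and pad 90 mm wide, tops about 68 mm up; fixed wall behind the pad, top 82 mm. At y -135: 124 by 118 mm gear housing, toothed wheel 116 mm across, tooth tops 53 mm up.
- knob_grip (a point): Point on the knob's vertical axis, 92 mm above the bench, where to grip. The knob is an upright black bar, 62 mm long along this point's x axis, 14 mm thick along its y axis, from 64 to 110 mm above the bench; it turns with the toothed wheel.
- knob (a joint): Knob and wheel, 0 to 2.3 rad, growing clockwise from above, which closes the jaw: gap from jaw to relaxed pad = 95 mm - 22 mm per rad. One click (20 teeth) = 0.314 rad. Pawl in the teeth: turns only closing, and when let go slips back up to a click to the last tooth passed. Pawl thrown back: free both ways (under 0.1 N m) and the pad's spring can push the jaw back.
- pawl (a joint): Pawl on its level hinge along the clamp's x. About 0.05 with the tip down between teeth, up to 0.15 riding over a tooth; grows as the handle is lifted and swung back away from the wheel (to the clamp's -y). Weight only, no spring: let go below about 1.5 rad it falls into the teeth, beyond about 1.9 it falls back and rests at 2.45.
- pawl_handle (a point): Middle of the free part of the pawl's handle: a level round black rod 12 mm thick along the clamp's x, free for fingers 20 mm either side of this point. It moves on an arc of 46 mm radius round the hinge: at 0 level with the hinge and on its clamp +y side, straight above it at 1.57 rad.
- pawl_pivot (a point): Fixed point on the pawl's hinge line, 65 mm above the bench, at the same clamp x as pawl_handle. Axes as clamp.
- jaw_face (a point): Middle of the moving jaw's pressing face, 40 mm above the bench.
- pad_face (a point): Middle of the sprung rubber pad's pressing face, 40 mm above the bench.
- pad (a joint): How far the sprung pad is pushed in: 0 relaxed, bottomed at 0.018 m; spring 800 N/m.
- carton: The tall carton, plain cardboard, 60 mm (own x) by 70 mm (own y) by 110 mm high, about 0.2 kg. Origin: centre of its underside, z up. It stands on the bench, to be stood on the clamp's bed.
- low_carton: Bystander: low carton 80 (own x) by 70 by 50 mm high. Origin: centre of its underside.
- spray_bottle: Bystander: white bottle 60 mm across, 170 mm tall, standing. Origin: centre of its underside.
- tape_roll: Bystander: roll of brown tape lying flat, 104 mm across, 48 mm high. Origin: centre of its underside.

How it is judged:
On the way, in this order (a step that is already met when the one before it is completed fails the run):
1. the pawl is thrown back out of the teeth (value of joint pawl above 1.2 rad), for 0.1 s.
2. with the pawl out, the jaw is wound open wide enough for the carton (value of joint knob below 1.05 rad and value of joint pawl above 1.2 rad), for 0.1 s.
3. the carton stands on the bed between jaw and pad (angle between carton's own z axis and vertical below 0.12 rad and z of carton in the frame of clamp between 0.006 and 0.018 m and x of carton in the frame of clamp between -0.03 and 0.03 m and y of carton in the frame of clamp between -0.02 and 0.06 m), for 0.2 s.
4. with the pawl in the teeth, the knob is advanced until the pad is pushed in (value of joint pad between 0.002 and 0.015 m and value of joint pawl below 0.3 rad), for 0.2 s.
At the end, for the whole second after the job is handed in: The carton stands upright (within 7 degrees), on the bed, square to the jaws (within 7 degrees, either way round), within 30 mm of the bed's middle line, between jaw and pad; the pad is pushed in by 2 to 15 mm; the pawl is in the teeth (below 0.3 rad); all at rest and let go (all of step 3 and all of step 4 and (angle between the y axis of carton and the y axis of clamp, either way round below 0.12 rad or angle between the x axis of carton and the y axis of clamp, either way round below 0.12 rad) and linear speed of carton below 0.02 m/s and velocity of joint knob between -0.05 and 0.05 rad/s); the robot touches nothing.
It fails at once if the pad is bottomed: the carton is being crushed (value of joint pad above 0.0165 m).
It fails at once if the carton is toppled (angle between carton's own z axis and vertical above 0.6 rad).
It fails at once if the low carton is shoved or knocked over (over 30 mm or 20 degrees) (distance of low_carton from where it was at the start of the episode above 0.03 m or angle between low_carton's own z axis and vertical above 0.35 rad).
It fails at once if the spray bottle is shoved or knocked over (over 30 mm or 20 degrees) (distance of spray_bottle from where it was at the start of the episode above 0.03 m or angle between spray_bottle's own z axis and vertical above 0.35 rad).
It fails at once if the tape roll is shoved or knocked over (over 30 mm or 20 degrees) (distance of tape_roll from where it was at the start of the episode above 0.03 m or angle between tape_roll's own z axis and vertical above 0.35 rad).
It also fails if it takes over 72 s, if anything falls off the work surface, if the arm or the gripper's body presses on something with over 40 N, if the wrist force passes 120 N, or if a joint passes its speed limit or range.

## Working session

There is one attempt and no reset: what is moved stays moved. The work goes in short steps, Python scripts to look and compute and a tool call to move; the robot and the scene stay as the last step left them, time stands still between calls to the robot, and variables do not carry over. Pictures are saved under pics/ and viewed, and the job is handed in when it is done.

Besides the shell and the picture viewer there is one more tool, called as name([rows], argument=value, ...), one row to a line, values as JSON. apply_moves: Moves the arm, as the interface text tells. Its arguments: {"type":"object","properties":{"motion":{"type":"array"},"force":{"type":"number"}},"required":["motion"]}

```bash
ls; mkdir -p pics
python3 - <<'E'
from rig import r, grab_frame, get_calibration
import cv2,numpy as np
s=r.observe()
print(s)
for n in ("side","top"):
    c=get_calibration(n);print(n,c)
    p,d=grab_frame(n);cv2.imwrite(f"pics/{n}0.png",p[:,:,::-1]);np.savez(f"pics/{n}0.npz",p=p,d=d)
E
```

```text
pics
{'t': 0.0, 'joint_pos': array([ 1.08251651,  0.42675226,  0.07387463,  1.60664442, -0.0340821 ,
        1.11080973, -0.06708945]), 'joint_velocities': array([ 0.00070792,  0.00188691, -0.00093791,  0.00166647, -0.00071417,
        0.0011698 ,  0.00139284]), 'tau': array([ 1.92549407e-03, -9.49812984e+01,  3.76220539e+00, -4.63506782e+01,
        1.93519355e-02,  1.01501599e-02, -3.12172278e-05]), 'position': array([ 0.22413896, -0.63625329,  0.2385813 ]), 'tcp_rot': array([-2.56355699e+00,  1.81481083e+00,  1.84351876e-03]), 'wrist_force': array([ 0.01869598,  0.48399154, -0.27431282]), 'moment': array([ 0.05240926,  0.04842871, -0.02421794]), 'opening': 0.9966671360422039}
side {'vertical_fov': 45.30723914416341, 'cx': 278.9717824979513, 'cy': 216.33567914956112, 'R': array([[-0.95914432, -0.28291194,  0.00173257],
       [-0.18557969,  0.62451699, -0.75864267],
       [ 0.21354705, -0.72796934, -0.65150464]]), 't': array([0.52796387, 0.1689627 , 1.10905854])}
top {'vertical_fov': 50.337242622641384, 'cx': 274.9734618728459, 'cy': 213.59569068177828, 'R': array([[ 0.01843261, -0.99940561,  0.02913187],
       [-0.9890709 , -0.02248949, -0.14571538],
       [ 0.14628393, -0.02612757, -0.98889755]]), 't': array([-0.03208431,  0.54819022,  1.09760076])}
```

View pics/side0.png

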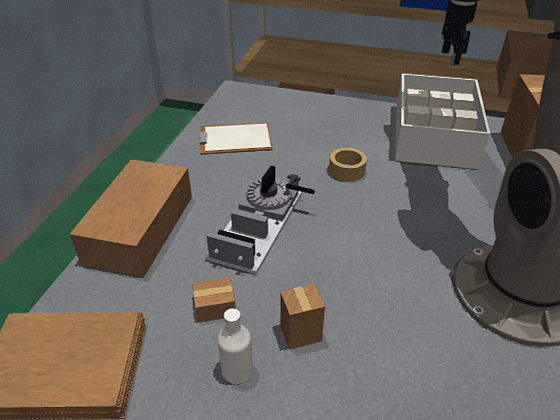

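View pics/top0.png

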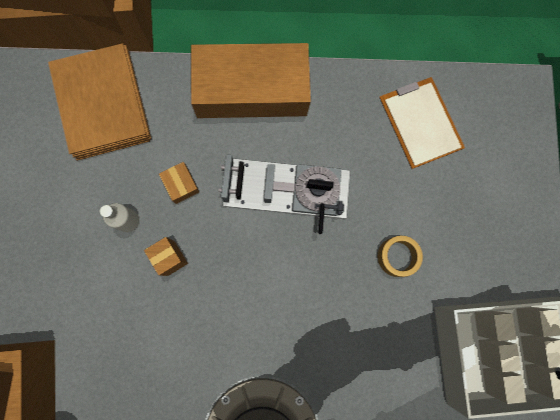

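```bash
cat > h.py <<'E'
from rig import r, grab_frame, get_calibration
import cv2,numpy as np
C={n:get_calibration(n) for n in("side","top")}
def f(n): return 210/np.tan(np.radians(C[n]["vertical_fov"])/2)
def ray(n,u,v):
    c=C[n]; d=np.array([(u-c["cx"])/f(n),(v-c["cy"])/f(n),1.]); R=np.array(c["R"]);return -R.T@c["t"],R.T@d
def onplane(n,u,v,z):
    o,d=ray(n,u,v); return o+d*(z-o[2])/d[2]
def proj(n,X):
    c=C[n];p=np.array(c["R"])@X+c["t"];return np.array([p[0]/p[2]*f(n)+c["cx"],p[1]/p[2]*f(n)+c["cy"]])
def cloud(n,d):
    c=C[n];v,u=np.mgrid[0:420,0:560];P=np.stack([(u-c["cx"])/f(n)*d,(v-c["cy"])/f(n)*d,d],-1)
    return (P-c["t"])@np.array(c["R"])
def shot(tag):
    o={}
    for n in("side","top"):
        p,d=grab_frame(n);cv2.imwrite(f"pics/{n}{tag}.png",p[:,:,::-1]);np.savez(f"pics/{n}{tag}.npz",p=p,d=d);o[n]=(p,d)
    return o
def load(n,tag):
    q=np.load(f"pics/{n}{tag}.npz");return q["p"],q["d"]
def crop(n,tag,x0,y0,x1,y1,k):
    p,_=load(n,tag);cv2.imwrite(f"pics/{n}{tag}c.png",cv2.resize(p[y0:y1,x0:x1,::-1],None,fx=k,fy=k,interpolation=cv2.INTER_CUBIC))
E
python3 - <<'E'
from h import *
crop("top",0,215,145,365,245,5);crop("side",0,190,150,330,280,5)
p,d=load("top",0);P=cloud("top",d)
# tall carton
for nm,(x0,y0,x1,y1),zz in(("carton",(135,225,200,285),.11),("low",(150,155,210,210),.05)):
    m=np.zeros(d.shape,bool);m[y0:y1,x0:x1]=1
    print(nm,np.percentile(P[m][:,2],[5,50,90,99]))
    m&=(abs(P[...,2]-zz)<.008);Q=P[m];print(len(Q),Q.mean(0))
    rr=cv2.minAreaRect((Q[:,:2]*1000).astype(np.float32));print(rr)
m=np.zeros(d.shape,bool);m[190:240,85:140]=1
for z in(.16,):
    Q=P[m&(P[...,2]>z)];print("bottle",Q.mean(0),len(Q))
m=np.zeros(d.shape,bool);m[225:285,370:430]=1;Q=P[m&(abs(P[...,2]-.048)<.008)];print("tape",Q.min(0),Q.max(0))
E
```

```text
carton [-0.00410105  0.00031624  0.10965553  0.11299177]
788 [0.43310852 0.24476965 0.10948553]
((433.39697265625, 245.59242248535156), (70.54273223876953, 60.45425033569336), 33.443336486816406)
low [-0.00430945  0.00030582  0.04986584  0.05319019]
858 [0.6258149  0.22929382 0.04915285]
((626.5285034179688, 229.57554626464844), (80.37089538574219, 69.26333618164062), 28.832033157348633)
bottle [0.5154563  0.33151532 0.25028801] 146
tape [ 0.39715384 -0.39355078  0.0403611 ] [ 0.50066107 -0.28912862  0.05384308]
```

View pics/top0c.png

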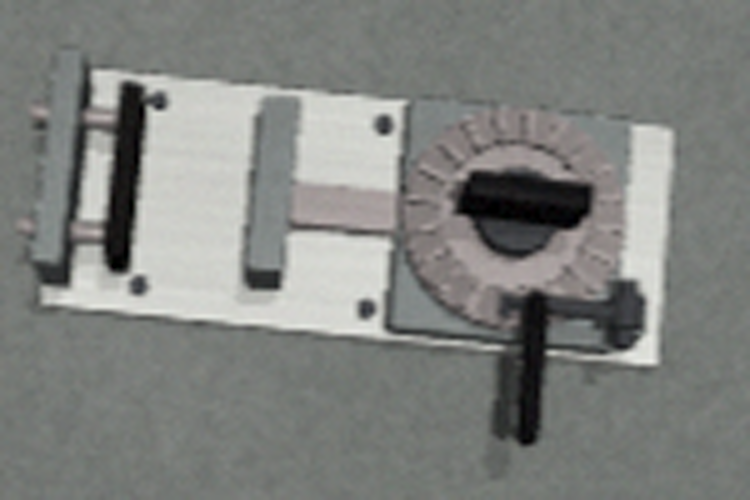

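View pics/side0c.png

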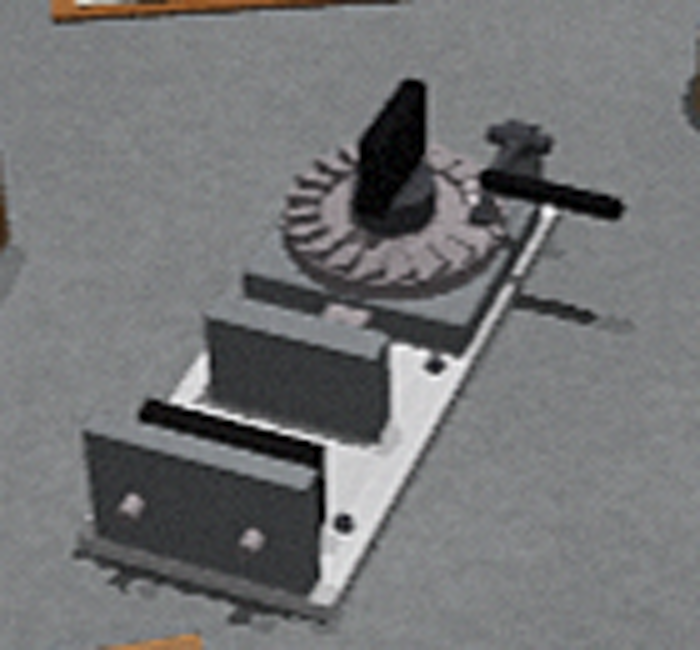

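Run:
```python
from h import *
p,d=load("top",0);P=cloud("top",d)
def c(u,v,z): return onplane("top",215+(u+.5)/5-.5,145+(v+.5)/5-.5,z)
for q in((90,68),(42,303),(673,128),(657,363)): print(q,c(*q,.012)[:2])
A=c(42,303,.012);B=c(657,363,.012);D=c(673,128,.012);print(np.linalg.norm(A-B),np.linalg.norm(D-B))
def frame():
    y=(A-B)[:2];y/=np.linalg.norm(y);return y
y=frame();x=np.array([y[1],-y[0]]);print("yaw of clamp x",np.degrees(np.arctan2(x[1],x[0])))
o=(B+D)[:2]/2+.220*y;print("origin",o)
def tocl(X): X=np.asarray(X);dd=X[...,:2]-o;return np.stack([dd@x,dd@y,X[...,2]],-1)
Q=tocl(P)
m=np.zeros(d.shape,bool);m[150:240,215:355]=1
# knob: z>.1
K=Q[m&(Q[...,2]>.1)];print("knob",len(K),K.mean(0),cv2.minAreaRect((K[:,:2]*1000).astype(np.float32)))
# wall, jaw, pad
for nm,zr,yr in(("wall",(.075,.09),(.05,.14)),("jawpad",(.062,.074),(-.07,.09))):
    K=Q[m&(Q[...,2]>zr[0])&(Q[...,2]<zr[1])&(Q[...,1]>yr[0])&(Q[...,1]<yr[1])]
    h,e=np.histogram(K[:,1],bins=np.arange(yr[0],yr[1],.004));print(nm,K[:,0].min(),K[:,0].max(),[(round(b,3),n) for n,b in zip(h,e) if n])
K=Q[m&(Q[...,0]<-.07)&(Q[...,2]>.04)];print("handle",K.min(0),K.max(0),K.mean(0))
u=c(535,300,.07);print("handle root",tocl(u),"tip",tocl(c(527,440,.07)))
print("hinge",tocl(c(627,315,.065)))
```

```text
(90, 68) [0.69892532 0.09360965]
(42, 303) [0.57203034 0.11452705]
(673, 128) [ 0.67424791 -0.21708793]
(657, 363) [ 0.54765654 -0.20791366]
0.32336062393920273 0.12692336820332628
yaw of clamp x -4.322857547340514
origin [0.62753506 0.00687334]
knob 199 [-0.05363739 -0.10849453  0.33658014] ((-106.97301483154297, -68.04151916503906), (56.782161712646484, 288.7503967285156), 58.340232849121094)
wall -0.054584978956071506 0.056091348189261606 [(np.float64(0.086), np.int64(2)), (np.float64(0.09), np.int64(73)), (np.float64(0.094), np.int64(71)), (np.float64(0.098), np.int64(68)), (np.float64(0.102), np.int64(55))]
jawpad -0.045206627860013664 0.04543968822314493 [(np.float64(-0.022), np.int64(21)), (np.float64(-0.018), np.int64(58)), (np.float64(-0.014), np.int64(55)), (np.float64(-0.01), np.int64(58)), (np.float64(-0.006), np.int64(52)), (np.float64(-0.002), np.int64(33)), (np.float64(0.058), np.int64(27)), (np.float64(0.062), np.int64(54)), (np.float64(0.066), np.int64(56)), (np.float64(0.07), np.int64(29))]
handle [-0.24476401 -0.15270423  0.06750635] [-0.071208   -0.01642862  1.16622913] [-0.14115565 -0.10609901  0.41236083]
handle root [-0.04687872 -0.1468069   0.07      ] tip [-0.11724694 -0.14837019  0.07      ]
hinge [-0.04901405 -0.19407545  0.065     ]
```

```bash
cat >> h.py <<'E'
o=np.array([.6275,.0069]);ya=np.radians(-4.32)
ex=np.array([np.cos(ya),np.sin(ya)]);ey=np.array([-np.sin(ya),np.cos(ya)])
def tocl(X): X=np.asarray(X);dd=X[...,:2]-o;return np.stack([dd@ex,dd@ey,X[...,2]],-1)
def towd(q): q=np.asarray(q,float);w=o+q[0]*ex+q[1]*ey;return np.array([w[0],w[1],q[2]])
def tri(a,b):
    o1,d1=ray("top",*a);o2,d2=ray("side",*b)
    s=np.linalg.lstsq(np.stack([d1,-d2],1),o2-o1,rcond=None)[0];p,q=o1+d1*s[0],o2+d2*s[1];return (p+q)/2,np.linalg.norm(p-q)
from scipy.spatial.transform import Rotation as Ro
def tool():
    s=r.observe();R=Ro.from_rotvec(s["tcp_rot"]).as_matrix();return s,np.array(s["position"]),R
def plan(pos_cl,yaw_cl=None,Rt=None):
    """needed shift in tool axes (cm) and turn (rotvec) to get TCP to clamp-frame pos; tool down with tool x at yaw_cl (deg) from clamp x"""
    s,p,R=tool();w=towd(pos_cl)
    if Rt is None:
        a=np.radians(yaw_cl)+ya;xx=np.array([np.cos(a),np.sin(a),0]);z=np.array([0,0,-1.]);Rt=np.stack([xx,np.cross(z,xx),z],1)
    print("t",s["t"],"tcp cl",tocl(p).round(4),"shift cm",(R.T@(w-p)*100).round(2),"turn",Ro.from_matrix(R.T@Rt).as_rotvec().round(3),"F",s["wrist_force"].round(1),"open",round(s["opening"],3),"j",s["joint_pos"].round(2))
    return Rt
E
python3 - <<'E'
from h import *
T=lambda u,v:(215+(u+.5)/5-.5,145+(v+.5)/5-.5)
S=lambda u,v:(190+(u+.5)/5-.5,150+(v+.5)/5-.5)
for nm,a,b in(("handle tip",(527,438),(617,208)),("handle root",(537,295),(487,180)),("bolt",(628,315),(520,138)),("knobL top",(465,183),(420,85)),("wall pad-left far",(70,50),(88,437)),("wall near",(50,280),(312,480))):
    X,e=tri(T(*a),S(*b));print(nm,tocl(X).round(4),e)
for z in(.11,):
    print([tocl(onplane("top",*T(u,v),z)).round(3) for u,v in((465,172),(595,182),(585,205),(460,195),(528,190))])
# knob from dark mask in depth
p,d=load("top",0);Q=tocl(cloud("top",d));m=(Q[...,2]>.095)&(Q[...,2]<.125)&(abs(Q[...,0])<.06)&(abs(Q[...,1]+.135)<.06)
K=Q[m];print(len(K),K.mean(0),cv2.minAreaRect((K[:,:2]*1000).astype(np.float32)))
plan((-.09,-.148,.18),90)
E
```

```text
handle tip [-0.1166 -0.1476  0.0752] 0.00048173131680379885
handle root [-0.046  -0.1473  0.0742] 0.0019842298222420064
bolt [-0.0491 -0.1938  0.0693] 0.0011768359012577993
knobL top [-0.0199 -0.1014  0.1588] 0.01688954004462624
wall pad-left far [0.0559 0.0969 0.0742] 0.00067198116020838
wall near [-0.0583  0.0944  0.0828] 0.009063786128749798
[array([ 0.005, -0.103,  0.11 ]), array([ 0.007, -0.167,  0.11 ]), array([-0.005, -0.163,  0.11 ]), array([-0.006, -0.102,  0.11 ]), array([-0.001, -0.134,  0.11 ])]
164 [-0.00120807 -0.13378763  0.10741543] ((0.303072452545166, -133.64620971679688), (60.18120574951172, 15.528855323791504), 88.12664794921875)
t 0.1 tcp cl [-0.3537 -0.6717  0.2387] shift cm [-37.32 -45.22   5.91] turn [-2.000e-03  0.000e+00 -2.727e+00] F [ 0.   0.7 -0.9] open 1.002 j [ 1.08  0.43  0.07  1.61 -0.03  1.11 -0.07]
```

apply_moves([
  [[-2.4,-3.0,0.2],[0,0,0],8],
  [[-2.4,-3.0,0.2],[0,0,0],7],
  [[-2.4,-3.0,0.2],[0,0,0],6],
  [[-2.4,-3.0,0.2],[0,0,0],4.5],
  [[-2.4,-3.0,0.2],[0,0,0],4.5],
  [[-2.4,-3.0,0.2],[0,0,0],4.5],
  [[-2.4,-3.0,0.2],[0,0,0],4.5],
  [[-2.4,-3.0,0.2],[0,0,0],4.5],
  [[-2.4,-3.0,0.2],[0,0,0],4.5],
  [[-2.4,-3.0,0.2],[0,0,0],4.5],
], force=20)

```text
t: 1.1
position: [0.428, -0.3091, 0.2192]
tcp_rot: [2.564, -1.815, -0.0]
wrist_force: [0.6, -0.2, 0.4]
opening: 0.529
```

```bash
python3 -c "
from h import *
plan((-.092,-.147,.15),-90)"
```

```text
t 1.1 tcp cl [-0.1752 -0.3301  0.2192] shift cm [-13.42 -14.98   6.91] turn [0.    0.    0.414] F [ 0.6 -0.2  0.4] open 0.529 j [ 0.6   0.21 -0.11  1.95  0.03  0.98 -0.76]
```

apply_moves([
  [[-2.7,-3.0,0.5],[0,0,0],4],
  [[-2.7,-3.0,0.5],[0,0,0],4],
  [[-2.7,-3.0,0.5],[0,0,0],4],
  [[-2.7,-3.0,0.5],[0,0,0],4],
  [[-2.6,-3.0,0.5],[0,0,0],4],
  [[0,0,1],[0,0,0.14],4],
  [[0,0,1],[0,0,0.14],4],
  [[0,0,1],[0,0,0.134],4],
  [[0,0,0],[0,0,0],4],
])

```text
t: 2.0
position: [0.5236, -0.134, 0.163]
tcp_rot: [2.133, -2.305, -0.003]
wrist_force: [0.2, 0.8, 0.6]
opening: 0.469
```

```bash
python3 -c "
from h import *
plan((-.092,-.147,.057),-90)
shot(1);crop('top',1,215,145,365,245,5);crop('side',1,190,130,330,260,5)"
```

```text
t 2.0 tcp cl [-0.093  -0.1483  0.163 ] shift cm [-0.13 -0.12 10.6 ] turn [ 0.002  0.    -0.002] F [0.2 0.8 0.6] open 0.469 j [ 0.26  0.3  -0.16  1.97  0.06  0.87 -1.57]
```

View pics/side1c.png

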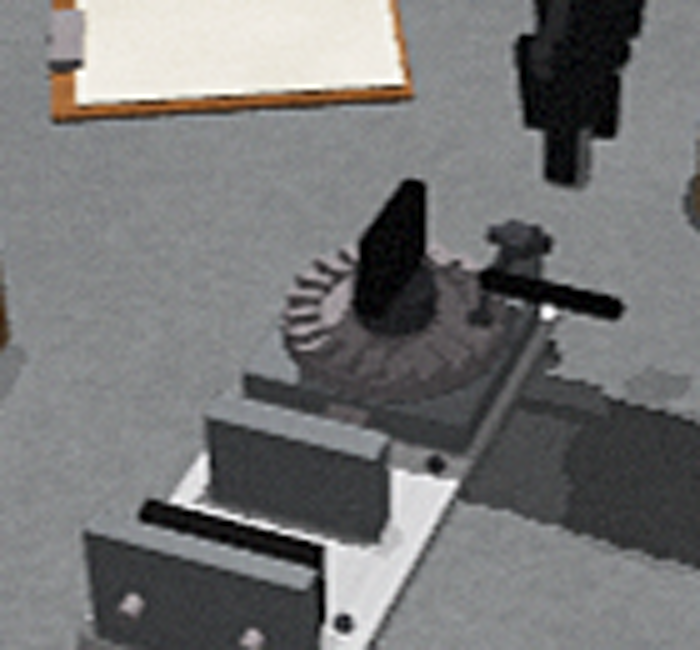

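apply_moves([
  [[-0.1,-0.1,3.0],[0,0,0],4],
  [[0,0,3.0],[0,0,0],4],
  [[0,0,2.6],[0,0,0],4],
  [[0,0,2.0],[0,0,0],4],
  [[0,0,0],[0,0,0],3],
  [[0,0,0],[0,0,0],2],
  [[0,0,0],[0,0,0],0.8],
  [[0,0,0],[0,0,0],0.8],
  [[0,0,0],[0,0,0],0.8],
])

```text
t: 3.0
position: [0.5262, -0.1344, 0.0597]
tcp_rot: [-2.136, 2.303, -0.003]
wrist_force: [-0.4, -4.8, -0.6]
opening: 0.127
```

```bash
python3 -c "
from h import *
plan((-.092,-.147,.057),-90)
shot(2);crop('side',2,190,130,330,260,5)"
```

```text
t 3.0 tcp cl [-0.0904 -0.1486  0.0597] shift cm [-0.16  0.16  0.27] turn [-0.002 -0.001  0.   ] F [-0.4 -4.8 -0.6] open 0.127 j [ 0.25  0.45 -0.14  2.04  0.1   0.66 -1.61]
```

View pics/side2c.png

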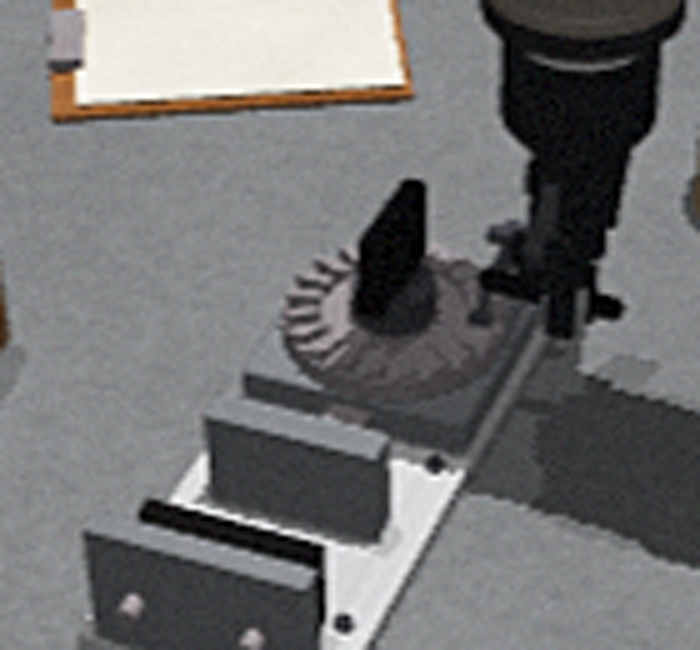

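apply_moves([
  [[0.1,0,-0.75],[0,0,0],0.8],
  [[0.25,0,-0.72],[0,0,0],0.8],
  [[0.38,0,-0.7],[0,0,0],0.8],
  [[0.49,0,-0.65],[0,0,0],0.8],
  [[0.6,0,-0.53],[0,0,0],0.8],
  [[0.68,0,-0.43],[0,0,0],0.8],
  [[0.75,0,-0.3],[0,0,0],0.8],
  [[0.79,0,-0.17],[0,0,0],0.8],
])

```text
t: 3.9
position: [0.5233, -0.1728, 0.1024]
tcp_rot: [-2.137, 2.3, -0.001]
wrist_force: [1.2, 5.5, 2.4]
opening: 0.13
```

```bash
python3 -c "
from h import *
plan((-.092,-.1885,.102),-90)
shot(3);crop('side',3,190,130,330,260,5)"
```

```text
t 3.9 tcp cl [-0.0904 -0.187   0.1024] shift cm [0.15 0.16 0.04] turn [-0.002  0.001  0.002] F [1.2 5.5 2.4] open 0.13 j [ 0.32  0.4  -0.14  2.    0.08  0.75 -1.51]
```

View pics/side3c.png

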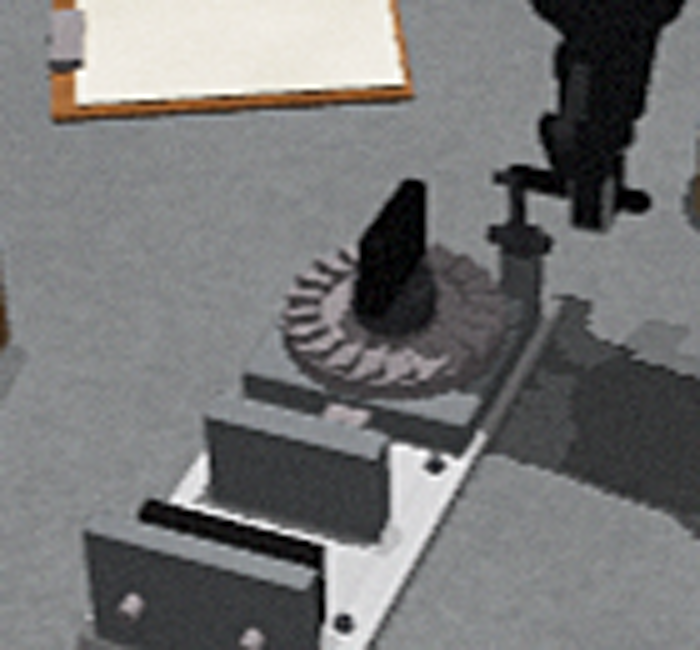

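apply_moves([
  [[0.8,0,-0.05],[0,0,0],0.8],
  [[0.8,0,0.14],[0,0,0],0.8],
  [[0.67,0,0.22],[0,0,0],0.8],
  [[0.6,0,0.3],[0,0,0],0.8],
  [[0.5,0,0.35],[0,0,0],0.8],
  [[0.4,0,0.35],[0,0,0],0.8],
  [[0,0,0],[0,0,0],2.5],
  [[0,0,0],[0,0,0],4],
  [[0,0,0],[0,0,0],4],
])

```text
t: 4.9
position: [0.5193, -0.2111, 0.0875]
tcp_rot: [2.136, -2.303, -0.001]
wrist_force: [-0.3, 0.1, -0.2]
opening: 0.469
```

apply_moves([
  [[0,0,-2.0],[0,0,0],4],
  [[0,0,-4.0],[0,0,0],4],
  [[0,0,-3.0],[0,0,0],4],
  [[-2,-1,0],[0,0,0],4],
])

```text
t: 5.3
position: [0.5318, -0.1948, 0.1819]
tcp_rot: [-2.131, 2.306, -0.009]
wrist_force: [1.5, -0.1, -0.1]
opening: 0.467
```

```bash
python3 -c "
from h import *
plan((0,-.1345,.17),0)
shot(4);crop('side',4,190,130,330,260,5)"
```

```text
t 5.3 tcp cl [-0.0802 -0.2084  0.1819] shift cm [-7.42 -7.98  1.22] turn [-0.002 -0.006 -1.574] F [ 1.5 -0.1 -0.1] open 0.467 j [ 0.36  0.31 -0.14  1.91  0.06  0.92 -1.47]
```

View pics/side4c.png

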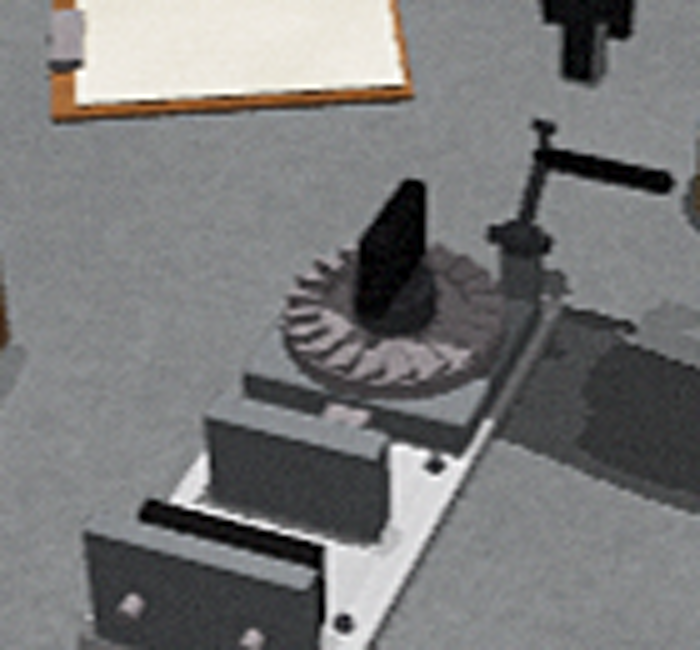

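apply_moves([
  [[-1.85,-2.0,0.3],[0,0,0],4],
  [[-1.85,-2.0,0.3],[0,0,0],4],
  [[-1.85,-2.0,0.3],[0,0,0],4],
  [[-1.85,-2.0,0.3],[0,0,0],4],
  [[0,0,0],[0,0,-0.145],4],
  [[0,0,0],[0,0,-0.145],4],
  [[0,0,0],[0,0,-0.145],4],
  [[0,0,0],[0,0,-0.145],4],
  [[0,0,0],[0,0,-0.145],4],
  [[0,0,0],[0,0,-0.145],4],
])

```text
t: 6.4
position: [0.6159, -0.1245, 0.1652]
tcp_rot: [2.911, -1.179, -0.002]
wrist_force: [0.1, -0.8, 0.4]
opening: 0.465
```

apply_moves([
  [[0,0,0],[0,0,-0.145],4],
  [[0,0,0],[0,0,-0.145],4],
  [[0,0,0],[0,0,-0.145],4],
  [[0,0,0],[0,0,-0.145],4],
  [[0,0,0],[0,0,-0.124],4],
  [[0,0,0],[0,0,0],4],
])

```text
t: 7.0
position: [0.6159, -0.1246, 0.1651]
tcp_rot: [-3.139, 0.11, 0.002]
wrist_force: [0.7, -0.4, 0.8]
opening: 0.466
```

```bash
python3 -c "
from h import *
plan((0,-.1345,.081),0)"
```

```text
t 7.0 tcp cl [-0.0016 -0.132   0.1651] shift cm [0.17 0.26 8.41] turn [-0.     0.001  0.006] F [ 0.7 -0.4  0.8] open 0.466 j [ 0.48  0.47 -0.5   1.76  0.26  0.98 -0.19]
```

apply_moves([
  [[0.15,0.2,2.8],[0,0,0],4],
  [[0,0,2.8],[0,0,0],4],
  [[0,0,2.8],[0,0,0],4],
  [[0,0,0],[0,0,0],3],
  [[0,0,0],[0,0,0],2],
  [[0,0,0],[0,0,0],1],
  [[0,0,0],[0,0,0],1],
  [[0,0,0],[0,0,0],1],
], force=30)

```text
t: 7.8
position: [0.6186, -0.1265, 0.0829]
tcp_rot: [3.139, -0.114, 0.003]
wrist_force: [1.8, 0.5, 0.7]
opening: 0.16
```

```bash
python3 -c "
from h import *
plan((0,-.1345,.081),0)
print(r.observe()['moment'])
shot(5);crop('top',5,215,145,365,245,5)"
```

```text
t 7.8 tcp cl [ 0.0011 -0.1336  0.0829] shift cm [-0.11  0.08  0.19] turn [ 0.    -0.002  0.003] F [1.8 0.5 0.7] open 0.16 j [ 0.45  0.57 -0.46  1.81  0.33  0.84 -0.25]
[ 0.11490562 -0.2779976  -0.02488763]
```

View pics/top5c.png

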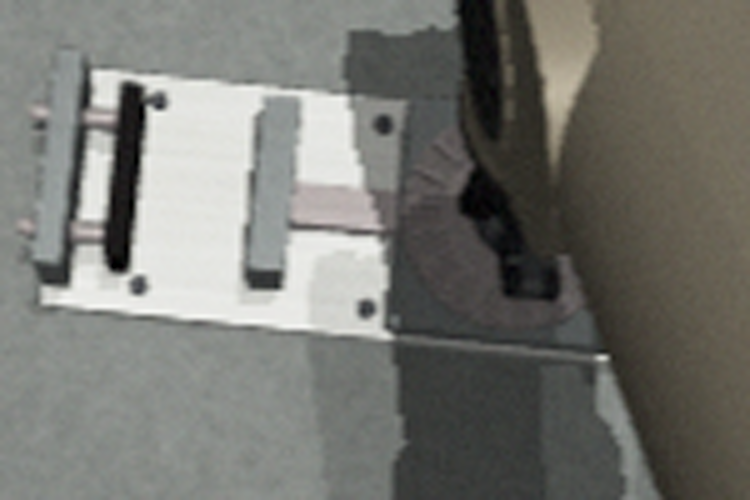

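apply_moves([
  [[0,0,0],[0,0,-0.05],1],
  [[0,0,0],[0,0,-0.1],1],
  [[0,0,0],[0,0,-0.1],1],
  [[0,0,0],[0,0,-0.1],1],
  [[0,0,0],[0,0,-0.1],1],
  [[0,0,0],[0,0,-0.1],1],
  [[0,0,0],[0,0,-0.1],1],
])

```text
t: 8.6
position: [0.6169, -0.1269, 0.0828]
tcp_rot: [3.009, 0.9, -0.003]
wrist_force: [-12.7, -1.7, 16.8]
opening: 0.157
```

```bash
cat >> h.py <<'E'
def jaw(tag):
    p,d=load("top",tag);Q=tocl(cloud("top",d))
    for nm,y0,y1 in(("jaw",-.085,.045),("pad",.046,.085)):
        m=(Q[...,2]>.060)&(Q[...,2]<.076)&(abs(Q[...,0])<.04)&(Q[...,1]>y0)&(Q[...,1]<y1)
        y=Q[m][:,1]
        if len(y): print(nm,len(y),np.percentile(y,[2,50,98]).round(4))
E
python3 -c "
from h import *
plan((0,-.1345,.081),0)
print(r.observe()['moment'])
shot(6);crop('top',6,215,145,365,245,5);jaw(5);jaw(6)"
```

```text
t 8.6 tcp cl [-0.0005 -0.1342  0.0828] shift cm [0.02 0.05 0.18] turn [0.001 0.002 0.657] F [-12.7  -1.7  16.8] open 0.157 j [ 0.56  0.6  -0.61  1.8   0.44  0.88  0.32]
[-0.03502393  2.60969337 -0.05109077]
jaw 246 [-0.0197 -0.0102 -0.0007]
pad 151 [0.0607 0.0661 0.072 ]
jaw 242 [-0.0342 -0.0248 -0.0153]
pad 152 [0.0605 0.0661 0.0719]
```

View pics/top6c.png

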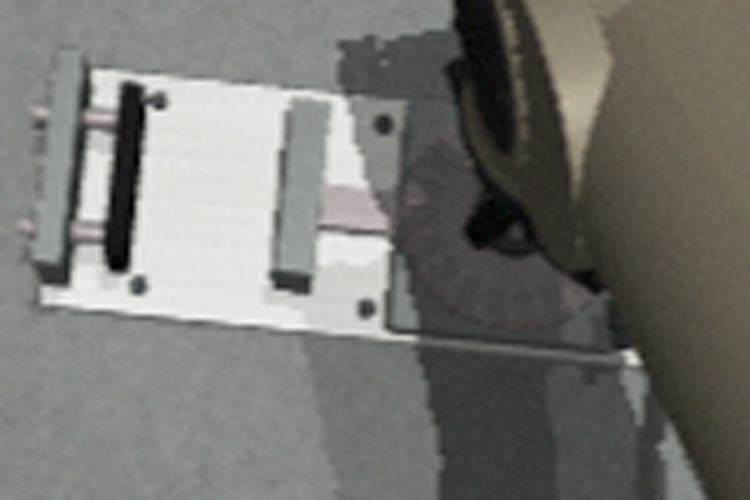

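apply_moves([
  [[0,0,0],[0,0,0],1],
  [[0,0,0],[0,0,0],1],
])

```text
t: 8.9
position: [0.6169, -0.1269, 0.0828]
tcp_rot: [3.011, 0.894, -0.003]
wrist_force: [-12.1, 0.5, 17.1]
opening: 0.16
```

View pics/side6.png

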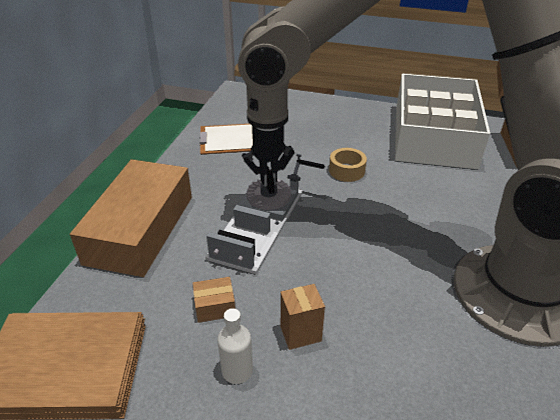

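apply_moves([
  [[0,0,0],[0,0,0],2.5],
  [[0,0,0],[0,0,0],2.5],
  [[0,0,0],[0,0,0],1],
  [[0,0,0],[0,0,0],1],
  [[0,0,0],[0,0,0],1],
])

```text
t: 9.4
position: [0.6171, -0.1271, 0.082]
tcp_rot: [3.011, 0.894, -0.003]
wrist_force: [-8.5, -3.0, 10.1]
opening: 0.158
```

apply_moves([
  [[0,0,0],[0,0,-0.1],1],
  [[0,0,0],[0,0,-0.1],1],
  [[0,0,0],[0,0,-0.1],1],
  [[0,0,0],[0,0,-0.1],1],
  [[0,0,0],[0,0,0],1],
])

```text
t: 9.9
position: [0.6164, -0.1278, 0.082]
tcp_rot: [2.771, 1.479, -0.005]
wrist_force: [-14.1, -4.8, 16.2]
opening: 0.155
```

```bash
python3 -c "
from h import *
plan((0,-.1345,.081),0)
shot(7);crop('top',7,215,145,365,245,5);jaw(7)"
```

```text
t 9.9 tcp cl [-0.0009 -0.1351  0.082 ] shift cm [0.1  0.05 0.1 ] turn [0.    0.003 1.056] F [-14.1  -4.8  16.2] open 0.155 j [ 0.62  0.63 -0.7   1.8   0.51  0.91  0.67]
jaw 248 [-0.0429 -0.0333 -0.0238]
pad 151 [0.0602 0.066  0.072 ]
```

apply_moves([
  [[0,0,0],[0,0,0],3],
  [[0,0,0],[0,0,0],4],
  [[0,0,-3],[0,0,0],4],
  [[0,0,-4],[0,0,0],5],
  [[0,0,-4],[0,0,0],7],
  [[0,0,-3],[0,0,0.1],8.5],
])

```text
t: 10.6
position: [0.6184, -0.1261, 0.2241]
tcp_rot: [2.843, 1.335, 0.003]
wrist_force: [0.3, -0.2, 0.0]
opening: 0.9
```

```bash
python3 -c "
from h import *
p,d=load('top',7);P=cloud('top',d)
m=np.zeros(d.shape,bool);m[190:240,85:140]=1
Q=P[m&(P[...,2]>.08)&(P[...,2]<.18)];print(np.median(Q,0),Q.min(0),Q.max(0))
c=tocl([.4332,.2452,.20]);print(c)
plan(c,-56.6+4.32)
shot(8);crop('top',8,215,145,365,245,5);jaw(8)"
```

```text
[0.52289407 0.35193176 0.11840805] [0.49803321 0.33167441 0.08093888] [0.556557   0.38761873 0.17399865]
[-0.21169835  0.22298697  0.2       ]
t 10.6 tcp cl [ 0.0009 -0.1333  0.2241] shift cm [ 16.74 -37.96   2.39] turn [-1.000e-03 -2.000e-03  1.866e+00] F [ 0.3 -0.2  0. ] open 0.9 j [ 0.67  0.47 -0.77  1.69  0.36  1.13  0.68]
jaw 246 [-0.0429 -0.0332 -0.0238]
pad 148 [0.0603 0.0659 0.0719]
```

View pics/top8c.png

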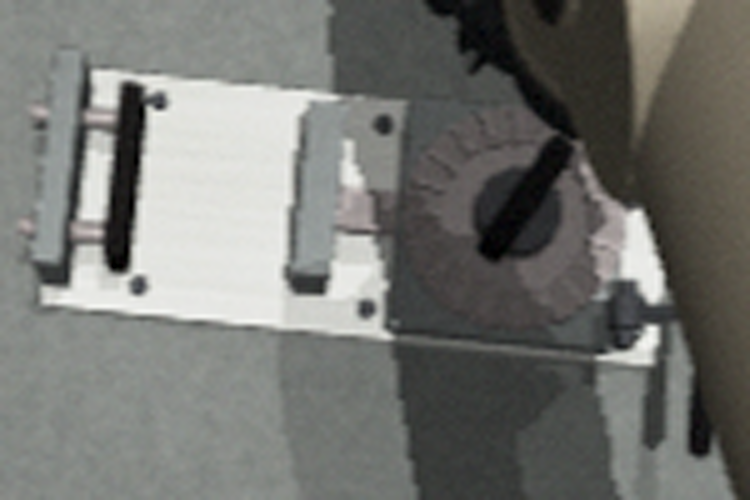

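apply_moves([
  [[1.67,-3.8,0],[0,0,0],8.5],
  [[1.67,-3.8,0],[0,0,0],8.5],
  [[1.67,-3.8,0],[0,0,0],8.5],
  [[1.67,-3.8,0],[0,0,0],8.5],
  [[1.67,-3.8,0],[0,0,0],8.5],
  [[1.67,-3.8,0],[0,0,0],8.5],
  [[1.67,-3.8,0],[0,0,0],8.5],
  [[1.67,-3.8,0],[0,0,0],8.5],
  [[1.67,-3.8,0],[0,0,0],8.5],
  [[1.67,-3.8,0],[0,0,0],8.5],
])

```text
t: 11.7
position: [0.4311, 0.2461, 0.2215]
tcp_rot: [2.843, 1.336, 0.0]
wrist_force: [0.7, 0.3, -0.7]
opening: 0.993
```

apply_moves([
  [[0,0,0],[0,0,0.14],8.5],
  [[0,0,0],[0,0,0.14],8.5],
  [[0,0,0],[0,0,0.14],8.5],
  [[0,0,0],[0,0,0.14],8.5],
  [[0,0,0],[0,0,0.14],8.5],
  [[0,0,0],[0,0,0.14],8.5],
  [[0,0,0],[0,0,0.14],8.5],
  [[0,0,0],[0,0,0.14],8.5],
  [[0,0,0],[0,0,0.14],8.5],
  [[0,0,0],[0,0,0.14],8.5],
])

```text
t: 12.7
position: [0.4319, 0.2449, 0.2213]
tcp_rot: [3.033, -0.818, -0.0]
wrist_force: [-0.4, -0.2, -0.5]
opening: 0.993
```

```bash
python3 -c "
from h import *
c=tocl([.4332,.2452,.20]);plan(c,-56.6+4.32)
shot(9)"
```

```text
t 12.7 tcp cl [-0.2129  0.2226  0.2213] shift cm [ 0.09 -0.09  2.13] turn [0.    0.    0.461] F [-0.4 -0.2 -0.5] open 0.993 j [ 0.    0.22 -0.73  1.98  0.17  1.   -1.33]
```

apply_moves([
  [[0,0,0],[0,0,0.145],8.5],
  [[0,0,0],[0,0,0.145],8.5],
  [[0,0,0],[0,0,0.145],8.5],
  [[0,0,0],[0,0,0.026],8.5],
  [[0.12,0,0],[0,0,0],8.5],
  [[0,0,0],[0,0,0],8.5],
])

```text
t: 13.4
position: [0.4328, 0.2437, 0.2216]
tcp_rot: [2.773, -1.476, -0.0]
wrist_force: [-0.1, 0.8, -0.4]
opening: 0.999
```

```bash
python3 -c "
from h import *
c=tocl([.4332,.2452,.077]);plan(c,-56.6+4.32)
shot(10);crop('side',10,230,180,370,360,4);crop('top',10,110,170,250,290,5)
p,d=load('side',10);P=cloud('side',d)
m=(abs(P[...,2]-.110)<.006)&(abs(P[...,0]-.433)<.08)&(abs(P[...,1]-.245)<.07);Q=P[m];print(len(Q),cv2.minAreaRect((Q[:,:2]*1000).astype(np.float32)),Q.mean(0))
"
```

```text
t 13.4 tcp cl [-0.212   0.2214  0.2216] shift cm [-0.1  -0.12 14.46] turn [0.   0.   0.01] F [-0.1  0.8 -0.4] open 0.999 j [-0.05  0.21 -0.66  1.98  0.15  1.   -1.76]
1007 ((434.1758728027344, 243.50811767578125), (70.4432373046875, 63.034820556640625), 33.52920150756836) [0.43363212 0.24655442 0.11125544]
```

View pics/side10c.png

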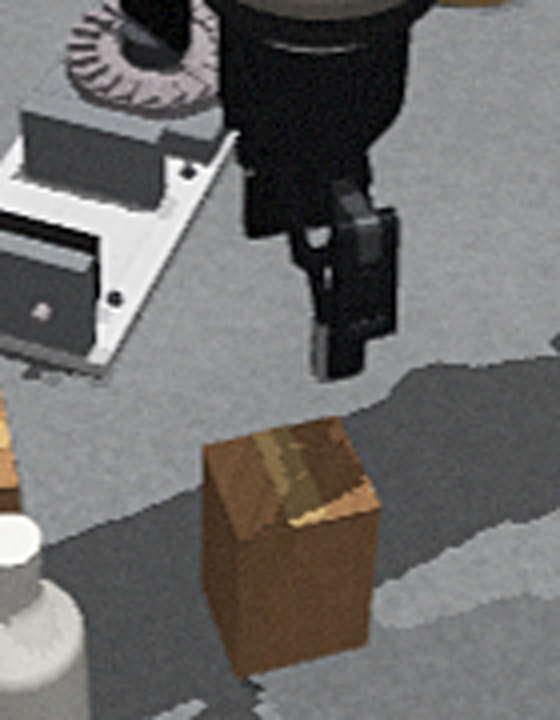

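View pics/top10c.png

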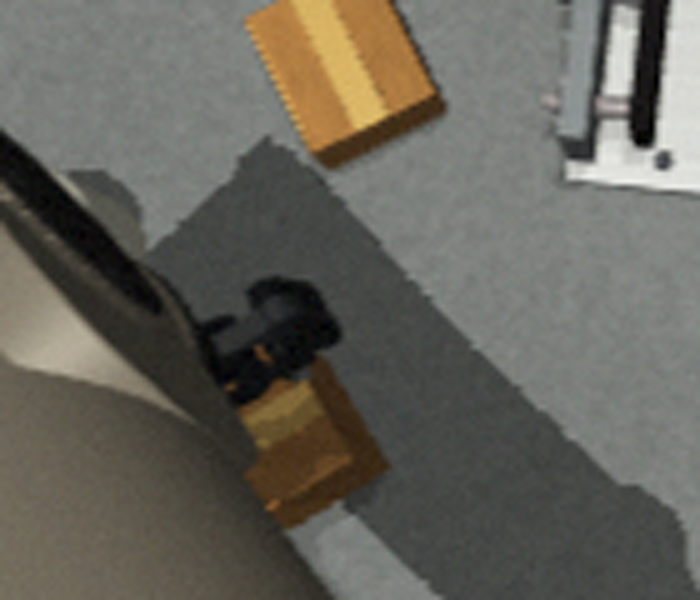

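View pics/side10.png

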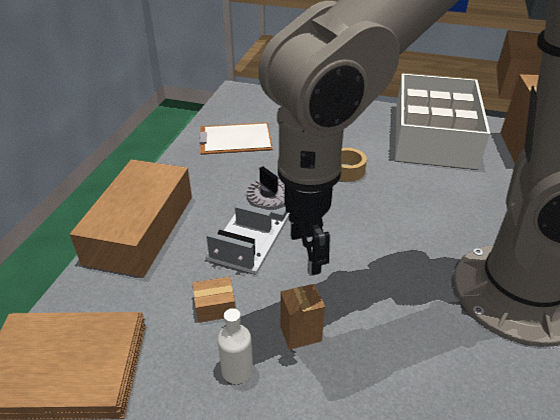

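Clear of the bottle. Descending and gripping.

apply_moves([
  [[-0.1,-0.12,3.5],[0,0,0.01],8.5],
  [[0,0,3.5],[0,0,0],8.5],
  [[0,0,3.0],[0,0,0],8.5],
  [[0,0,2.5],[0,0,0],8.5],
  [[0,0,2.0],[0,0,0],8.5],
  [[0,0,0],[0,0,0],8.0],
  [[0,0,0],[0,0,0],5.5],
  [[0,0,0],[0,0,0],5.5],
  [[0,0,0],[0,0,0],5.5],
], force=30)

```text
t: 14.4
position: [0.4338, 0.2456, 0.0778]
tcp_rot: [-2.761, 1.496, -0.002]
wrist_force: [1.6, -0.3, 1.1]
opening: 0.697
```

```bash
python3 -c "
from h import *
c=tocl([.4332,.2452,.077]);plan(c,-56.6+4.32)"
```

```text
t 14.4 tcp cl [-0.2111  0.2234  0.0778] shift cm [-0.    0.07  0.08] turn [-0.002 -0.    -0.005] F [ 1.6 -0.3  1.1] open 0.697 j [-0.16  0.42 -0.58  2.1   0.35  0.71 -1.96]
```

apply_moves([
  [[0,0,-2],[0,0,0],5.5],
  [[0,0,-4],[0,0,0],5.5],
  [[0,0,-4],[0,0,0],5.5],
  [[0,0,-4],[0,0,0],5.5],
  [[0,0,-2],[0,0,0],5.5],
  [[0,0,0],[0,0,0],5.5],
])

```text
t: 15.0
position: [0.4344, 0.246, 0.2402]
tcp_rot: [-2.758, 1.495, -0.006]
wrist_force: [0.6, 0.1, -2.8]
opening: 0.7
```

```bash
python3 -c "
from h import *
plan((0,.018,.225),0);shot(11)"
```

```text
t 15.0 tcp cl [-0.2106  0.2239  0.2402] shift cm [29.15 -4.21  1.58] turn [-0.005 -0.004 -0.918] F [ 0.6  0.1 -2.8] open 0.7 j [-0.04  0.19 -0.67  1.96  0.14  1.03 -1.77]
```

View pics/side11.png

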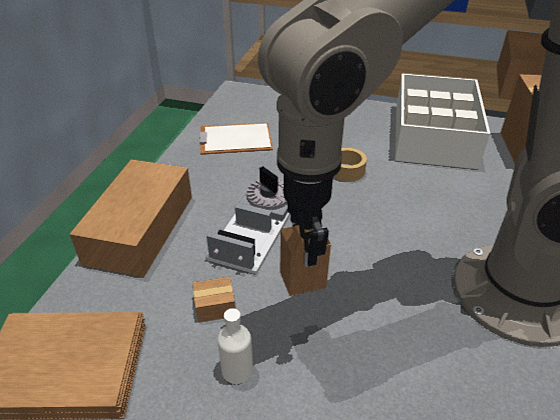

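apply_moves([
  [[1.6,-0.2,0],[0,0,0],5.5],
  [[3.1,-0.45,0],[0,0,0],5.5],
  [[3.1,-0.45,0],[0,0,0],5.5],
  [[3.1,-0.45,0],[0,0,0],5.5],
  [[3.1,-0.45,0],[0,0,0],5.5],
  [[3.1,-0.45,0],[0,0,0],5.5],
  [[3.1,-0.45,0],[0,0,0],5.5],
  [[3.1,-0.45,0],[0,0,0],5.5],
  [[3.1,-0.45,0],[0,0,0],5.5],
  [[2.7,-0.4,0],[0,0,0],5.5],
])

```text
t: 16.1
position: [0.6274, 0.023, 0.2347]
tcp_rot: [2.761, -1.496, -0.004]
wrist_force: [-0.0, 0.4, -2.4]
opening: 0.698
```

apply_moves([
  [[0,0,0],[0,0,-0.12],5.5],
  [[0,0,0],[0,0,-0.12],5.5],
  [[0,0,0],[0,0,-0.12],5.5],
  [[0,0,0],[0,0,-0.12],5.5],
  [[0,0,0],[0,0,-0.12],5.5],
  [[0,0,0],[0,0,-0.12],5.5],
  [[0,0,0],[0,0,-0.12],5.5],
  [[0,0,0],[0,0,-0.08],5.5],
  [[0,0,0],[0,0,0],5.5],
])

```text
t: 17.0
position: [0.6266, 0.0244, 0.2349]
tcp_rot: [-3.139, 0.112, 0.004]
wrist_force: [-0.2, -0.6, -2.9]
opening: 0.702
```

```bash
python3 -c "
from h import *
plan((0,.018,.09),0);shot(12);crop('side',12,190,100,340,280,4)"
```

```text
t 17.0 tcp cl [-0.0022  0.0173  0.2349] shift cm [ 0.26 -0.06 14.49] turn [-0.     0.003  0.004] F [-0.2 -0.6 -2.9] open 0.702 j [ 0.37  0.43 -0.68  1.69  0.29  1.13 -0.46]
```

View pics/side12c.png

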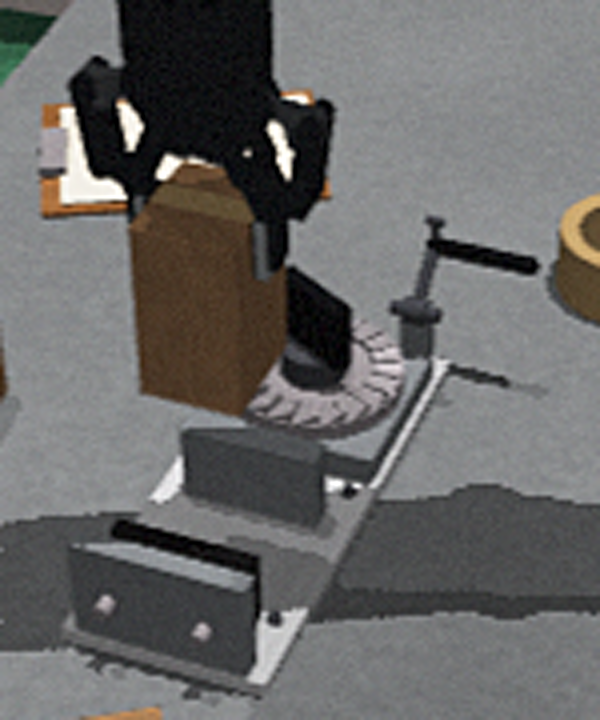

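```bash
python3 -c "
from h import *
p,d=load('side',12);Q=tocl(cloud('side',d));H=cv2.cvtColor(p,cv2.COLOR_RGB2HSV)
m=(Q[...,2]>.165)&(Q[...,2]<.2)&(abs(Q[...,0])<.06)&(abs(Q[...,1])<.08)&(H[...,1]>90)
K=Q[m];print(len(K),np.percentile(K,[1,99],axis=0))
F=K[K[:,1]>.04];print(len(F),np.polyfit(F[:,0],F[:,1],1),F[:,0].min(),F[:,0].max(),F[:,1].mean())
m=(Q[...,2]>.05)&(abs(Q[...,0])<.03)&(abs(Q[...,1])<.08)&(H[...,1]>90)&(H[...,2]>40);print('bottom z',np.percentile(Q[m][:,2],[1,5]))
"
```

```text
458 [[-0.03181256 -0.01404747  0.16530243]
 [ 0.02539746  0.05338469  0.19959995]]
327 [0.02262258 0.05037255] -0.03245453238098688 0.027858358802347702 0.05026541442857072
bottom z [0.16269641 0.1689857 ]
```

apply_moves([
  [[0.25,-0.3,2.0],[0,0,0],5.5],
  [[0,0,3.0],[0,0,0],5.5],
  [[0,0,3.0],[0,0,0],5.5],
  [[0,0,2.5],[0,0,0],5.5],
  [[0,0,2.0],[0,0,0],5.5],
  [[0,0,1.0],[0,0,0],5.5],
  [[0,0,0.5],[0,0,0],5.5],
  [[0,0,0.4],[0,0,0],5.5],
  [[0,0,0],[0,0,0],5.5],
])

```text
t: 18.0
position: [0.6302, 0.0273, 0.093]
tcp_rot: [-3.139, 0.115, -0.001]
wrist_force: [-0.5, 0.7, -2.5]
opening: 0.696
```

```bash
python3 -c "
from h import *
plan((0,.021,.09),0);shot(13);crop('side',13,190,100,340,280,4)"
```

```text
t 18.0 tcp cl [0.0012 0.0206 0.093 ] shift cm [-0.12 -0.04  0.3 ] turn [-0.    -0.     0.002] F [-0.5  0.7 -2.5] open 0.696 j [ 0.31  0.59 -0.61  1.8   0.42  0.89 -0.57]
```

View pics/side13c.png

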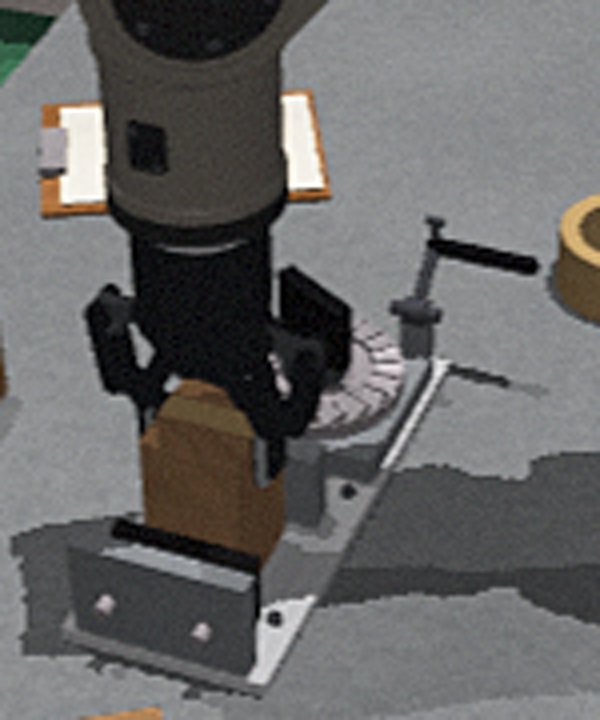

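apply_moves([
  [[0,0,0.15],[0,0,0],5.5],
  [[0,0,0.15],[0,0,0],5.5],
  [[0,0,0.05],[0,0,0],5.5],
  [[0,0,0],[0,0,0],5.5],
])

```text
t: 18.5
position: [0.6303, 0.0272, 0.0898]
tcp_rot: [3.139, -0.115, 0.001]
wrist_force: [-0.9, -0.6, 5.1]
opening: 0.703
```

apply_moves([
  [[0,0,0],[0,0,0],6.5],
  [[0,0,0],[0,0,0],7.5],
  [[0,0,0],[0,0,0],8],
  [[0,0,-1.5],[0,0,0],8],
  [[0,0,-3.5],[0,0,0],8],
  [[0,0,-4],[0,0,0],8],
  [[0,0,-3],[0,0,0],8],
  [[0,0,0],[0,0,0],8],
])

```text
t: 19.3
position: [0.632, 0.0279, 0.2149]
tcp_rot: [-3.139, 0.115, -0.011]
wrist_force: [0.3, 2.0, -0.1]
opening: 0.935
```

```bash
cat >> h.py <<'E'
def carton(tag):
    p,d=load("top",tag);Q=tocl(cloud("top",d))
    m=(abs(Q[...,2]-.122)<.010)&(abs(Q[...,0])<.05)&(abs(Q[...,1]-.02)<.055);K=Q[m]
    print("carton top",len(K),K.mean(0).round(4),cv2.minAreaRect((K[:,:2]*1000).astype(np.float32)),"tilt",np.linalg.lstsq(np.c_[K[:,:2],np.ones(len(K))],K[:,2],rcond=None)[0].round(3))
E
python3 -c "
from h import *
plan((-.085,-.229,.22),-90);shot(14);crop('side',14,190,130,340,280,5);crop('top',14,215,145,365,245,5);carton(14)"
```

```text
t 19.3 tcp cl [0.0029 0.0213 0.2149] shift cm [-8.85 25.01 -0.59] turn [-0.006 -0.005  1.573] F [ 0.3  2.  -0.1] open 0.935 j [ 0.36  0.45 -0.67  1.7   0.32  1.09 -0.48]
carton top 27 [-0.0205  0.052   0.1211] ((-20.10629653930664, 51.999732971191406), (15.34668254852295, 7.408506393432617), 6.018967151641846) tilt [-0.026  0.024  0.119]
```

View pics/side14c.png

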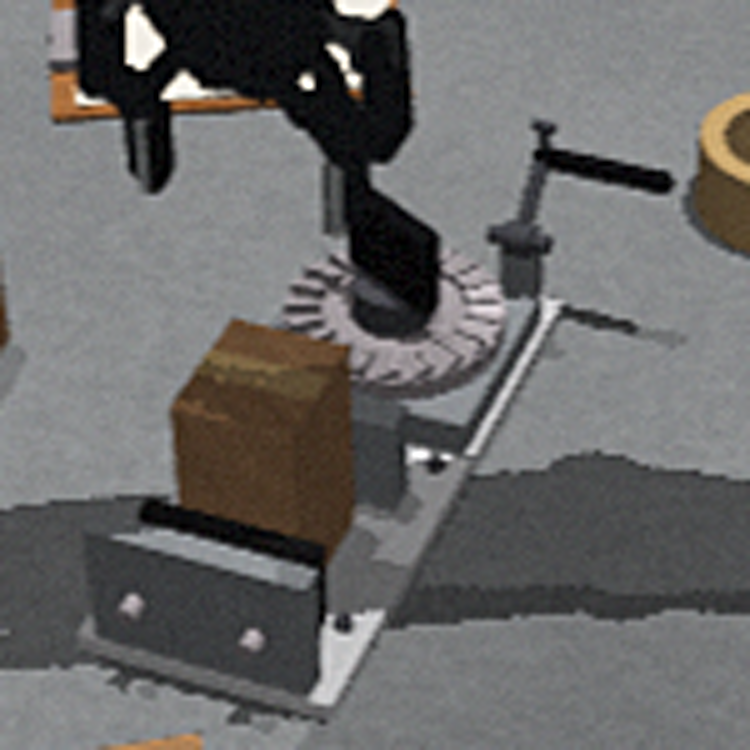

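View pics/top14c.png

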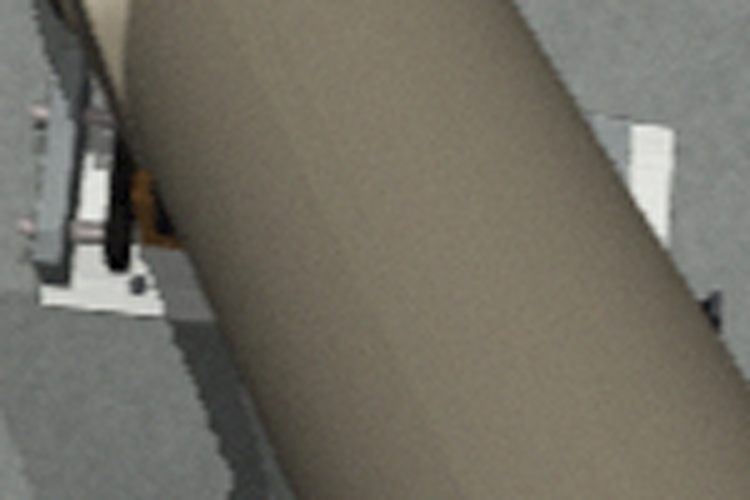

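apply_moves([
  [[-0.9,2.5,-0.1],[0,0,0],7],
  [[-0.9,2.5,-0.1],[0,0,0.1],6],
  [[-1.1,2.4,0],[0,0,0.14],4],
  [[-1.5,2.2,0],[0,0,0.14],4],
  [[-1.8,2.0,0],[0,0,0.14],4],
  [[-2.0,1.7,0],[0,0,0.14],4],
  [[-2.2,1.4,0],[0,0,0.14],4],
  [[-2.4,1.1,0],[0,0,0.14],4],
  [[-2.5,0.8,0],[0,0,0.14],4],
])

```text
t: 20.3
position: [0.4499, -0.0401, 0.2105]
tcp_rot: [2.627, -1.722, -0.002]
wrist_force: [0.1, 1.2, 0.5]
opening: 0.472
```

```bash
python3 -c "
from h import *
plan((-.090,-.229,.17),-90)"
```

```text
t 20.3 tcp cl [-0.1735 -0.0603  0.2105] shift cm [18.82  0.49  4.04] turn [0.002 0.    0.486] F [0.1 1.2 0.5] open 0.472 j [ 0.45  0.13 -0.54  2.09  0.08  0.95 -1.29]
```

apply_moves([
  [[3.1,0.1,0.4],[0,0,0],4],
  [[3.1,0.1,0.4],[0,0,0],4],
  [[3.1,0.1,0.4],[0,0,0],4],
  [[3.1,0.1,0.4],[0,0,0],4],
  [[3.1,0.1,0.4],[0,0,0],4],
  [[3.1,0.1,0.4],[0,0,0.0],4],
  [[0,0,0.4],[0,0,0.145],4],
  [[0,0,0.4],[0,0,0.145],4],
  [[0,0,0.4],[0,0,0.145],4],
  [[0,0,0],[0,0,0.05],4],
])

```text
t: 21.3
position: [0.5209, -0.2119, 0.1738]
tcp_rot: [2.138, -2.3, -0.004]
wrist_force: [-0.2, 0.2, -0.0]
opening: 0.466
```

```bash
python3 -c "
from h import *
plan((-.090,-.229,.0855),-90);shot(15);crop('side',15,190,100,340,220,5);crop('top',15,215,145,365,245,5);carton(15);jaw(15)
p,d=load('top',15)
T=lambda u,v:(215+(u+.5)/5-.5,145+(v+.5)/5-.5)
"
```

```text
t 21.3 tcp cl [-0.0898 -0.2262  0.1738] shift cm [ 0.29 -0.    8.83] turn [0.002 0.001 0.002] F [-0.2  0.2 -0. ] open 0.466 j [ 0.54  0.33 -0.32  1.91  0.13  0.92 -1.49]
carton top 731 [0.0011 0.0215 0.1211] ((2.189250946044922, 21.27032470703125), (69.87409973144531, 61.26280975341797), 89.74269104003906) tilt [-0.002 -0.005  0.121]
jaw 278 [-0.0429 -0.0321  0.0332]
pad 157 [0.0503 0.0659 0.0718]
```

View pics/side15c.png

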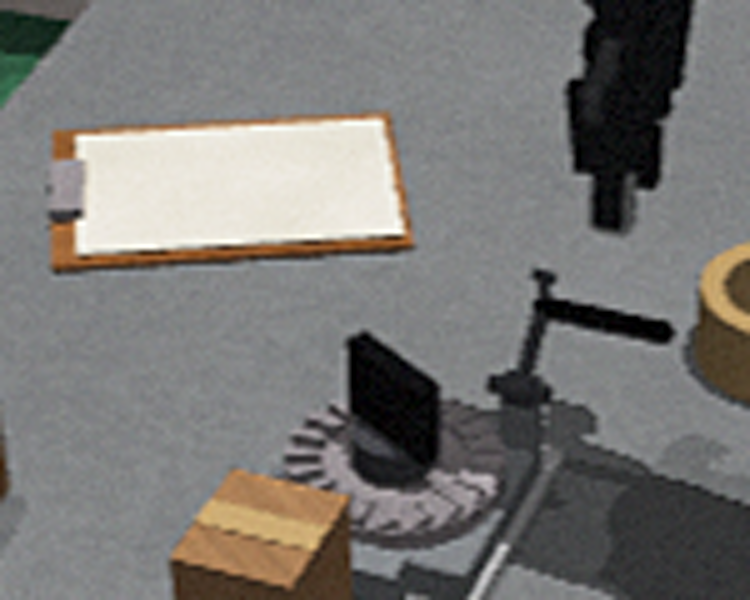

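View pics/top15c.png

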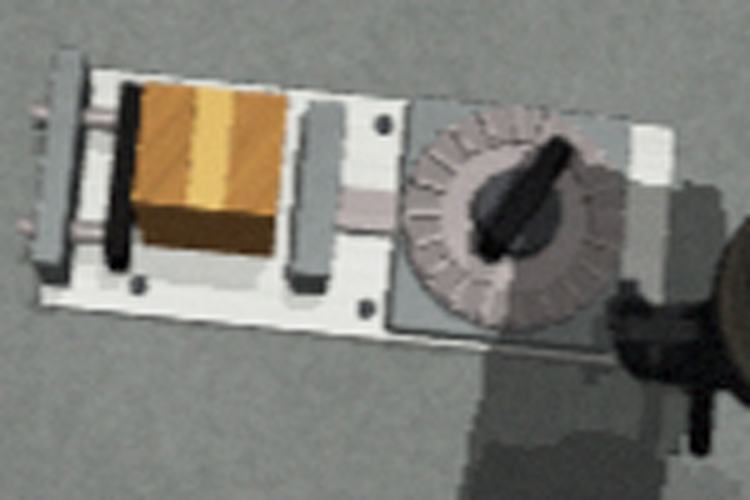

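apply_moves([
  [[0.29,0,2.5],[0,0,0],4],
  [[0,0,2.5],[0,0,0],4],
  [[0,0,2.3],[0,0,0],4],
  [[0,0,1.6],[0,0,0],4],
  [[0,0,0],[0,0,0],3],
  [[0,0,0],[0,0,0],2],
  [[0,0,0],[0,0,0],0.8],
  [[0,0,0],[0,0,0],0.8],
  [[0,0,0],[0,0,0],0.8],
], force=20)

```text
t: 22.3
position: [0.522, -0.2155, 0.087]
tcp_rot: [-2.145, 2.295, -0.002]
wrist_force: [-0.4, -1.8, 1.1]
opening: 0.131
```

```bash
python3 -c "
from h import *
plan((-.090,-.229,.0855),-90)"
```

```text
t 22.3 tcp cl [-0.0885 -0.2297  0.087 ] shift cm [-0.07  0.15  0.15] turn [-0.001 -0.001  0.008] F [-0.4 -1.8  1.1] open 0.131 j [ 0.52  0.45 -0.3   1.97  0.19  0.75 -1.53]
```

apply_moves([
  [[-0.65,0,-0.65],[0,0,0],0.8],
  [[-0.77,0,-0.5],[0,0,0],0.8],
  [[-0.85,0,-0.34],[0,0,0],0.8],
  [[-0.91,0,-0.17],[0,0,0],0.8],
  [[-0.91,0,0.02],[0,0,0],0.8],
  [[-0.9,0,0.2],[0,0,0],0.8],
])

```text
t: 22.9
position: [0.5258, -0.1654, 0.1016]
tcp_rot: [-2.144, 2.295, -0.003]
wrist_force: [3.9, -4.0, 0.3]
opening: 0.129
```

```bash
python3 -c "
from h import *
plan((-.090,-.1795,.1005),-90)"
```

```text
t 22.9 tcp cl [-0.0884 -0.1794  0.1016] shift cm [0.   0.16 0.11] turn [-0.002 -0.001  0.008] F [ 3.9 -4.   0.3] open 0.129 j [ 0.45  0.41 -0.31  1.99  0.18  0.77 -1.61]
```

apply_moves([
  [[-0.84,0,0.38],[0,0,0],0.8],
  [[-0.75,0,0.53],[0,0,0],0.8],
  [[-0.62,0,0.68],[0,0,0],0.8],
  [[-0.48,0,0.78],[0,0,0],0.8],
  [[-0.32,0,0.86],[0,0,0],0.8],
  [[-0.05,0,0.3],[0,0,0],0.8],
  [[0,0,0],[0,0,0],2],
  [[0,0,0],[0,0,0],4],
  [[0,0,0],[0,0,0],4],
  [[0,0,-1],[0,0,0],4],
])

```text
t: 23.9
position: [0.526, -0.1345, 0.0746]
tcp_rot: [2.145, -2.294, -0.003]
wrist_force: [-1.1, -0.5, -0.3]
opening: 0.469
```

apply_moves([
  [[0,0,-3.5],[0,0,0],4],
  [[0,0,-4.5],[0,0,0],4],
  [[0,0,-2],[0,0,0],4],
  [[0,0,0],[0,0,0],4],
])

```text
t: 24.3
position: [0.5285, -0.135, 0.1793]
tcp_rot: [-2.143, 2.293, -0.007]
wrist_force: [0.1, -0.3, 0.2]
opening: 0.47
```

```bash
python3 -c "
from h import *
plan((0,-.1345,.17),60);shot(16);crop('side',16,190,130,330,260,5);crop('top',16,215,145,365,245,5);jaw(16)
p,d=load('side',16);Q=tocl(cloud('side',d))
"
```

```text
t 24.3 tcp cl [-0.088  -0.149   0.1793] shift cm [-1.38 -8.8   0.98] turn [-1.00e-03 -8.00e-03 -2.61e+00] F [ 0.1 -0.3  0.2] open 0.47 j [ 0.42  0.3  -0.35  1.94  0.13  0.91 -1.62]
jaw 275 [-0.0429 -0.0322  0.0308]
pad 156 [0.0502 0.066  0.072 ]
```

View pics/side16c.png

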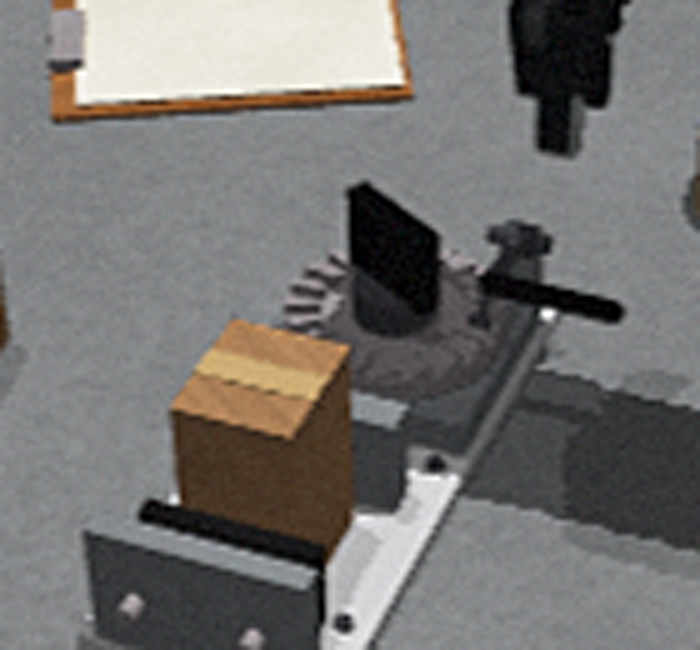

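View pics/top16c.png

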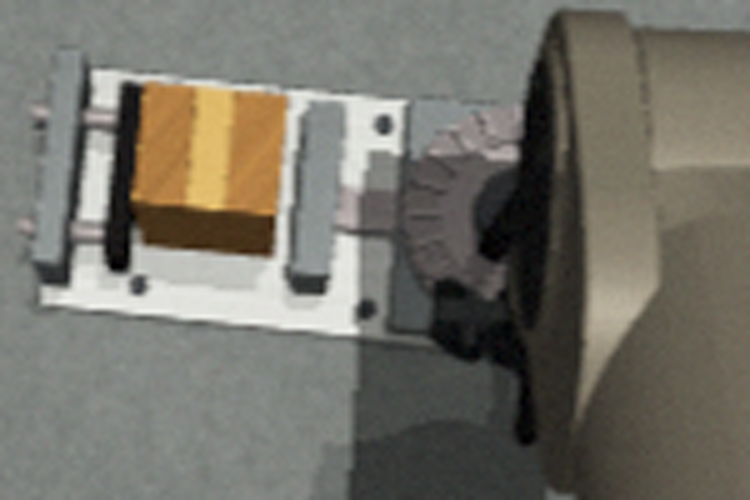

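apply_moves([
  [[-0.5,-3,0.2],[0,0,0],4],
  [[-0.45,-3,0.2],[0,0,0],4],
  [[-0.43,-2.8,0],[0,0,0],4],
  [[0,0,0],[0,0,-0.145],4],
  [[0,0,0],[0,0,-0.145],4],
  [[0,0,0],[0,0,-0.145],4],
  [[0,0,0],[0,0,-0.145],4],
  [[0,0,0],[0,0,-0.145],4],
  [[0,0,0],[0,0,-0.145],4],
  [[0,0,0],[0,0,-0.145],4],
])

```text
t: 25.4
position: [0.615, -0.1267, 0.1701]
tcp_rot: [-2.993, 0.954, 0.003]
wrist_force: [-0.3, -0.6, 0.2]
opening: 0.467
```

apply_moves([
  [[0,0,0],[0,0,-0.145],4],
  [[0,0,0],[0,0,-0.145],4],
  [[0,0,0],[0,0,-0.145],4],
  [[0,0,0],[0,0,-0.145],4],
  [[0,0,0],[0,0,-0.145],4],
  [[0,0,0],[0,0,-0.145],4],
  [[0,0,0],[0,0,-0.145],4],
  [[0,0,0],[0,0,-0.145],4],
  [[0,0,0],[0,0,-0.145],4],
  [[0,0,0],[0,0,-0.145],4],
])

```text
t: 26.4
position: [0.6151, -0.1268, 0.1702]
tcp_rot: [-2.872, -1.271, 0.002]
wrist_force: [-0.3, -0.5, -1.0]
opening: 0.465
```

```bash
python3 -c "
from h import *
plan((0,-.1345,.081),60.3)"
```

```text
t 26.4 tcp cl [-0.0023 -0.1342  0.1702] shift cm [0.13 0.22 8.92] turn [-0.002  0.    -0.144] F [-0.3 -0.5 -1. ] open 0.465 j [ 0.74  0.56 -0.87  1.74  0.48  1.07  0.54]
```

apply_moves([
  [[0.13,0.22,0],[0,0,-0.145],4],
  [[0,0,3.2],[0,0,0],4],
  [[0,0,3.2],[0,0,0],4],
  [[0,0,2.5],[0,0,0],4],
  [[0,0,0],[0,0,0],4],
])

```text
t: 26.9
position: [0.6156, -0.1271, 0.0783]
tcp_rot: [-2.773, -1.466, 0.007]
wrist_force: [-1.2, -1.3, -0.2]
opening: 0.469
```

```bash
python3 -c "
from h import *
plan((0,-.1345,.081),60.3);shot(17);crop('top',17,215,145,365,245,5);crop('side',17,190,130,330,260,5)"
```

```text
t 26.9 tcp cl [-0.0018 -0.1345  0.0783] shift cm [ 0.09  0.15 -0.27] turn [-0.006  0.002 -0.005] F [-1.2 -1.3 -0.2] open 0.469 j [ 0.7   0.68 -0.82  1.79  0.6   0.95  0.59]
```

View pics/side17c.png

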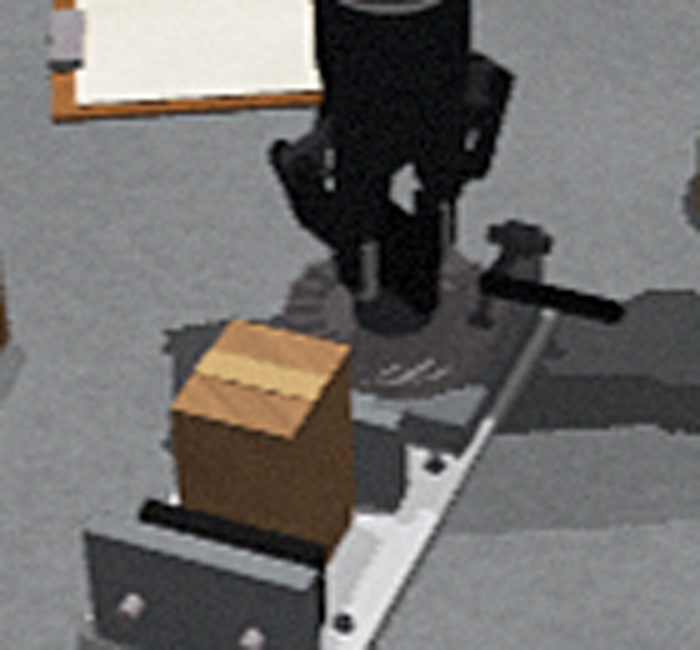

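apply_moves([
  [[0.09,0.15,-0.25],[0,0,0],4],
  [[0,0,0],[0,0,0],3],
  [[0,0,0],[0,0,0],2],
  [[0,0,0],[0,0,0],1],
  [[0,0,0],[0,0,0],1],
  [[0,0,0],[0,0,0],1],
], force=30)

```text
t: 27.6
position: [0.6192, -0.1296, 0.0859]
tcp_rot: [2.777, 1.464, -0.004]
wrist_force: [-11.6, -9.4, 16.9]
opening: 0.156
```

apply_moves([
  [[0,0,0],[0,0,0.05],1],
  [[0,0,0],[0,0,0.08],1],
  [[0,0,0],[0,0,0.08],1],
  [[0,0,0],[0,0,0.08],1],
  [[0,0,0],[0,0,0.08],1],
  [[0,0,0],[0,0,0.08],1],
  [[0,0,0],[0,0,0.05],1],
  [[0,0,0],[0,0,0],1],
])

```text
t: 28.4
position: [0.6189, -0.1299, 0.0859]
tcp_rot: [3.053, 0.728, -0.004]
wrist_force: [-12.6, -9.4, 17.7]
opening: 0.158
```

```bash
python3 -c "
from h import *
plan((0,-.1345,.081),0);shot(18);crop('top',18,215,145,365,245,5);carton(18);jaw(18)"
```

```text
t 28.4 tcp cl [ 0.0018 -0.1371  0.0859] shift cm [-0.02 -0.31  0.49] turn [0.003 0.002 0.543] F [-12.6  -9.4  17.7] open 0.158 j [ 0.63  0.63 -0.72  1.79  0.51  0.92  0.15]
carton top 725 [0.0016 0.0228 0.1211] ((2.255809783935547, 22.711244583129883), (69.85052490234375, 60.60153579711914), 89.94879913330078) tilt [-0.001 -0.001  0.121]
jaw 274 [-0.0317 -0.0211  0.0309]
pad 143 [0.0517 0.0664 0.0719]
```

View pics/top18c.png

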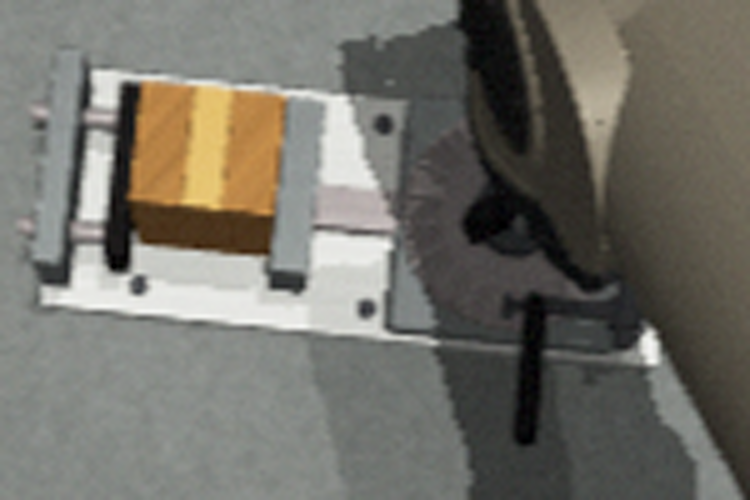

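apply_moves([
  [[0,0,0],[0,0,0.06],1],
  [[0,0,0],[0,0,0.07],1],
  [[0,0,0],[0,0,0.07],1],
  [[0,0,0],[0,0,0.07],1],
  [[0,0,0],[0,0,0.07],1],
  [[0,0,0],[0,0,0.07],1],
  [[0,0,0],[0,0,0.07],1],
  [[0,0,0],[0,0,0.06],1],
  [[0,0,0],[0,0,0],1],
])

```text
t: 29.4
position: [0.6185, -0.13, 0.0859]
tcp_rot: [3.136, -0.113, -0.004]
wrist_force: [-15.7, -10.5, 19.6]
opening: 0.157
```

```bash
python3 -c "
from h import *
plan((0,-.1345,.081),0);shot(19);crop('top',19,215,145,365,245,5);carton(19);jaw(19)"
```

```text
t 29.4 tcp cl [ 0.0014 -0.1372  0.0859] shift cm [-0.13 -0.27  0.49] turn [0.004 0.002 0.003] F [-15.7 -10.5  19.6] open 0.157 j [ 0.55  0.59 -0.59  1.8   0.42  0.88 -0.32]
carton top 728 [0.0014 0.0343 0.121 ] ((2.38421630859375, 34.56036376953125), (70.06175994873047, 60.88595962524414), 89.55260467529297) tilt [ 0.025 -0.002  0.121]
jaw 271 [-0.0198 -0.0095  0.0336]
pad 114 [0.0501 0.0767 0.0812]
```

View pics/top19c.png

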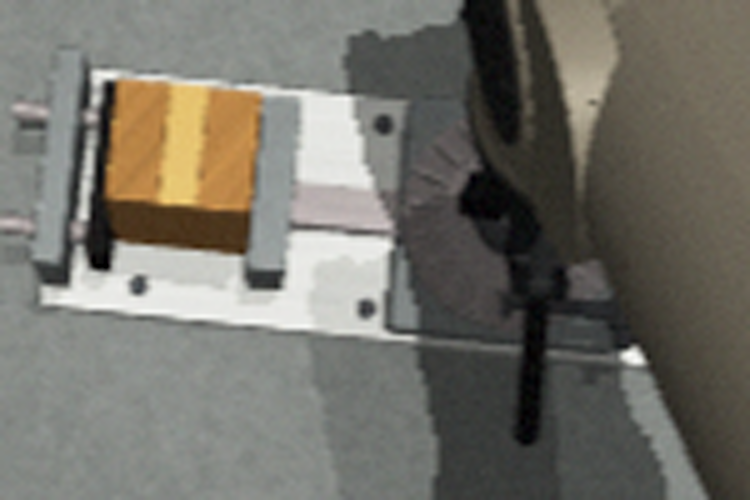

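apply_moves([
  [[0,0,0],[0,0,0.04],1],
  [[0,0,0],[0,0,0.03],1],
  [[0,0,0],[0,0,0],1],
  [[0,0,0],[0,0,-0.03],1],
  [[0,0,0],[0,0,-0.03],1],
  [[0,0,0],[0,0,0],1],
])

```text
t: 30.1
position: [0.6185, -0.1301, 0.0859]
tcp_rot: [3.136, -0.124, -0.004]
wrist_force: [-15.6, -9.6, 20.1]
opening: 0.158
```

apply_moves([
  [[0,0,0],[0,0,0],2],
  [[0,0,0],[0,0,0],3],
  [[0,0,0],[0,0,0],4],
  [[0,0,-2],[0,0,0],4],
  [[0,0,-4],[0,0,0],4],
  [[0,0,-4],[0,0,0],4],
  [[0,0,-3],[0,0,0],4],
  [[-4,2,-2],[0,0,0],4],
  [[-5,0,0],[0,0,0],4],
  [[-5,0,0],[0,0,0],4],
])

```text
t: 31.1
position: [0.4776, -0.1364, 0.2349]
tcp_rot: [-3.139, 0.123, -0.001]
wrist_force: [0.7, 0.1, 2.3]
opening: 0.467
```

apply_moves([
  [[-4.5,2,0],[0,0,0],4],
  [[-4,3,0],[0,0,0],4],
  [[-1,4.5,0],[0,0,0],4],
  [[0,4.5,0],[0,0,0],4],
  [[0,4.5,0],[0,0,0],4],
  [[0,4.5,0],[0,0,0],4],
  [[0,0,0],[0,0,0],4],
  [[0,0,0],[0,0,0],4],
])

```text
t: 31.9
position: [0.3662, -0.3587, 0.2345]
tcp_rot: [-3.138, 0.124, -0.0]
wrist_force: [0.8, 0.2, 1.4]
opening: 0.468
```

```bash
python3 -c "
from h import *
plan((0,-.1345,.081),0);shot(20);crop('top',20,215,145,365,245,5);crop('side',20,190,130,330,260,5);carton(20);jaw(20)
for a in(0,20):
  P=cloud('top',load('top',a)[1])
  for nm,(x0,y0,x1,y1),zz in(('low',(150,155,210,210),.05),('tape',(370,225,430,285),.048)):
    m=np.zeros((420,560),bool);m[y0:y1,x0:x1]=1;Q=P[m&(abs(P[...,2]-zz)<.008)];print(a,nm,Q.mean(0).round(4))
"
```

```text
t 31.9 tcp cl [-0.233  -0.3843  0.2345] shift cm [ 23.21 -25.05  15.37] turn [-0.001 -0.    -0.004] F [0.8 0.2 1.4] open 0.468 j [ 1.12  0.21 -0.53  1.94  0.12  1.02  0.46]
carton top 732 [0.0014 0.0294 0.1209] ((2.541187286376953, 29.660465240478516), (70.03282928466797, 61.0061149597168), 89.64167022705078) tilt [0.004 0.002 0.121]
jaw 272 [-0.0249 -0.0143  0.0335]
pad 116 [0.0528 0.072  0.0764]
0 low [0.6258 0.2293 0.0492]
0 tape [ 0.4477 -0.3409  0.0467]
20 low [0.6257 0.2291 0.0491]
20 tape [ 0.4479 -0.3402  0.0467]
```

View pics/top20c.png

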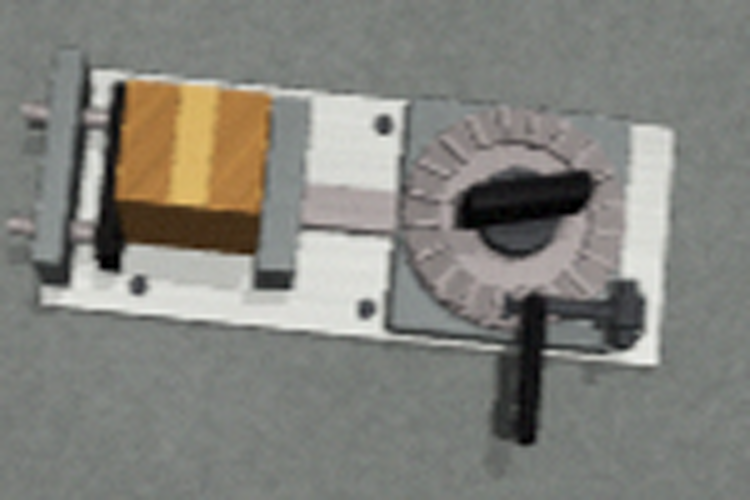

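View pics/side20.png

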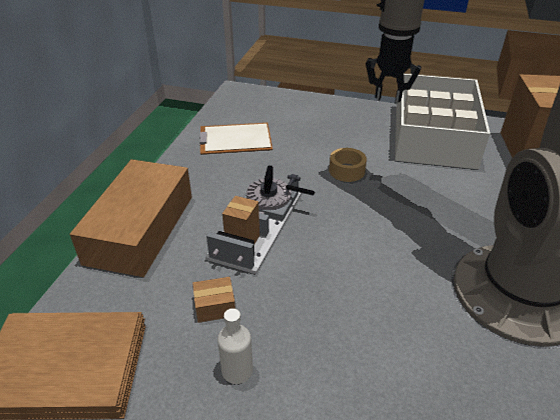

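apply_moves([
  [[0,0,0],[0,0,0],4],
  [[0,0,0],[0,0,0],4],
  [[0,0,0],[0,0,0],4],
  [[0,0,0],[0,0,0],4],
  [[0,0,0],[0,0,0],4],
  [[0,0,0],[0,0,0],4],
  [[0,0,0],[0,0,0],4],
  [[0,0,0],[0,0,0],4],
  [[0,0,0],[0,0,0],4],
  [[0,0,0],[0,0,0],4],
])

```text
t: 33.0
position: [0.3662, -0.3584, 0.2348]
tcp_rot: [-3.139, 0.123, 0.0]
wrist_force: [-0.1, -0.1, 0.2]
opening: 0.468
```

```bash
python3 -c "
from h import *
shot(21);carton(21);jaw(21);crop('side',21,190,130,330,280,5)
p,d=load('side',21);Q=tocl(cloud('side',d));m=(Q[...,0]<-.075)&(Q[...,0]>-.11)&(abs(Q[...,1]+.147)<.012)&(Q[...,2]>.03)&(Q[...,2]<.12);print('handle',Q[m].mean(0),np.percentile(Q[m][:,2],95))
p,d=load('side',0);Q=tocl(cloud('side',d));m=(Q[...,0]<-.075)&(Q[...,0]>-.11)&(abs(Q[...,1]+.147)<.012)&(Q[...,2]>.03)&(Q[...,2]<.12);print('handle',Q[m].mean(0),np.percentile(Q[m][:,2],95))
"
```

```text
carton top 726 [0.0017 0.0293 0.121 ] ((2.373790740966797, 29.504642486572266), (60.79261779785156, 70.0284423828125), 0.18874184787273407) tilt [0.003 0.003 0.121]
jaw 274 [-0.0249 -0.0143  0.0336]
pad 118 [0.0506 0.0717 0.0764]
handle [-0.09240027 -0.1457242   0.07164223] 0.07583777243233997
handle [-0.09313376 -0.14593077  0.07504154] 0.07902306346160982
```

View pics/side21c.png

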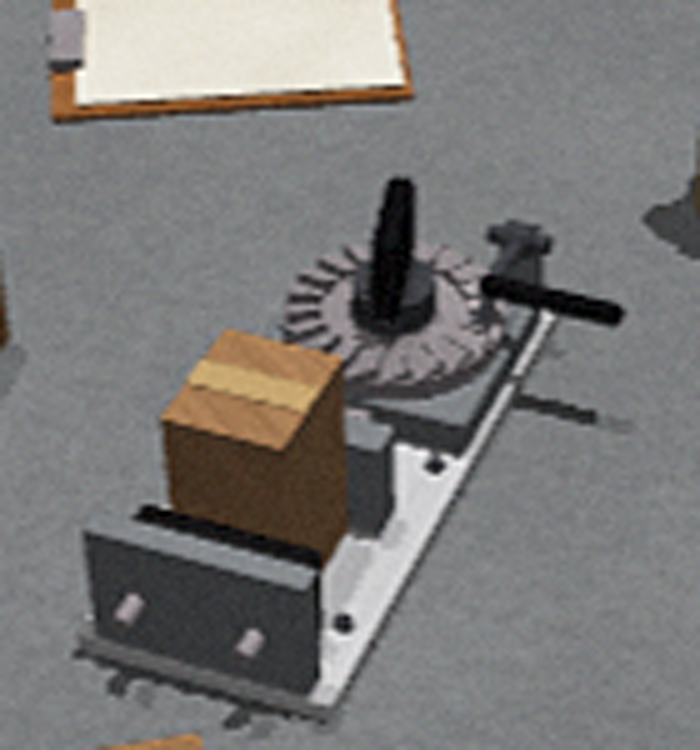

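```bash
python3 -c "
from h import *
print(r.finish_job())"
```

```text
the job is handed in; nothing more can be done
None
```

The tall carton is clamped upright, with the pawl in the teeth and the sprung pad pushed in about 4.5 mm (allowed: 2–15 mm). I handed it in at about 33 s of the 72 s allowed; no verdict was reported.

I flipped the pawl back and wound the jaw open about 1.05 rad. I then stood the carton between jaw and pad, dropped the pawl back in, clicked the knob forward, and moved the arm clear.

Last checks, with the arm clear:
- **Carton:** it is square to the jaws within about 0.5°, untilted, about 2 mm off the bed's middle line and about 29 mm along it towards the pad. A second look about 1 s later showed no movement.
- **Pawl:** the handle sits about 3 mm lower than at the start, so the tip is seated between teeth.
- **Low carton and tape roll:** both moved less than 1 mm.
- **Spray bottle:** it looked unmoved in the picture, but I did not measure it again.

**What disagreed:** I expected the pad to hold at about 9.5 mm, because I took the starting position for a tooth. When I let go, the knob slipped back about 0.2 rad to the tooth before. I left it there instead of adding another click, which would have put the pad at about 11–12 mm.

The wrist also read 20–27 N while I turned the knob. I could see no contact other than the grip, and this was well below the limit.

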